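# Unload the lift-out die with the valve lever

### The job

Lift the red keeper bar off the die and lay it in the rest beyond. Then push the valve lever fully to its green side and hold it there for about two seconds so the ejector pads come all the way up, let it recentre, lift every bracket out of the die and put it in the blue tray; after that push the lever fully to its orange side, hold it again for about two seconds until the pads are fully down, let it recentre, and finally lay the keeper bar back in the die's saddles. Leave the other things on the bench where they are.

Things in the scene. Friction and masses are not known exactly. Their poses are not given: they have to be found in the camera images.
- die: Fixed steel die on a blue base, 130 (x) x 300 (y) mm, flat top at z = 62 mm; origin at the centre of its underside, z up. Four open-topped cavities 64 (x) x 36 (y) mm in a row along y, at y = -90, -30, 30, 90 mm, x = 0. Saddles for the keeper bar stand on its top at y = +-130 mm (yellow flared cheeks up to 88 mm high, 64 mm over all in x).
- die_saddle (a point): Point midway between the two saddles of the die at the height (z = 70 mm of the die) on which the keeper bar's underside rests; axes as the die's. Each saddle's floor is 24 mm wide in x; its cheeks flare outwards going up.
- ejector (a joint): Height in m of the brass ejector pads, one per cavity, all on one lifter: 0 = down, 0.020 = fully up. Pads down, a bracket's top is 1 mm below the die's top; pads up, it stands 19 mm proud, its lowest 6 mm still in the cavity (2 mm slack a side). The lever moves them once past 0.1 rad, all the way at about 0.55 rad; they stay put when it recentres.
- valve: Fixed grey valve block on a base plate 90 (x) x 130 (y) mm, top of the block at z = 55 mm, origin at the centre of its underside, z up. A green plate marks its +y side (pads up), an orange plate its -y side (pads down).
- lever (a joint): Angle in rad of the spring-centred valve lever: 0 = upright; positive = knob leans to the valve's +y (green) side, pads up; negative = to -y (orange), pads down. Pivot line: along the valve's x axis, 55 mm above its origin. End of travel about +-0.55. Spring 1.3 N m/rad plus the pads' load: about 5 to 15 N at the knob. It springs back to the centre when let go.
- lever_knob (a point): Centre of the lever's red ball knob, diameter 34 mm, 110 mm from the pivot (165 mm above the bench when upright); the rod below it is 10 mm thick.
- bar: Loose keeper bar, red square bar with a black band in the middle, 20 (x) x 290 (y) x 22 (z) mm, 0.32 kg; origin at its middle (11 mm above its underside), z up. At the start it lies in the two saddles of the die, across all cavities. Grip it in the middle across its 20 mm width.
- rack: Fixed low bar rest beyond the die, base 56 (x) x 300 (y) mm, with two saddles like the die's at y = +-130 mm; origin at the centre of its underside, z up; its cheeks reach 52 mm high.
- rack_saddle (a point): Point midway between the rest's two saddles at the height (34 mm) on which the bar's underside rests; axes as the rest's.
- tray: Loose open blue parts tray, 240 (x) x 180 (y) x 30 mm high, walls and floor 4 mm, 0.9 kg; origin at the centre of its underside, z up. It may lie to the left or right of the die and may get shifted.
- bracket1: Formed aluminium-coloured U bracket, 60 (x) x 32 (y) x 25 (z) mm, 0.1 kg, open upwards (two walls 4 mm thick along x, at y = +-16 mm outside); origin at the centre of its underside, z up. At the start it lies in the die cavity at the die's y = -90 mm with its axes as the die's; absent in some starts.
- bracket2: Formed aluminium-coloured U bracket, 60 (x) x 32 (y) x 25 (z) mm, 0.1 kg, open upwards (two walls 4 mm thick along x, at y = +-16 mm outside); origin at the centre of its underside, z up. At the start it lies in the die cavity at the die's y = -30 mm with its axes as the die's; absent in some starts.
- bracket3: Formed aluminium-coloured U bracket, 60 (x) x 32 (y) x 25 (z) mm, 0.1 kg, open upwards (two walls 4 mm thick along x, at y = +-16 mm outside); origin at the centre of its underside, z up. At the start it lies in the die cavity at the die's y = 30 mm with its axes as the die's; absent in some starts.
- bracket4: Formed aluminium-coloured U bracket, 60 (x) x 32 (y) x 25 (z) mm, 0.1 kg, open upwards (two walls 4 mm thick along x, at y = +-16 mm outside); origin at the centre of its underside, z up. At the start it lies in the die cavity at the die's y = 90 mm with its axes as the die's; absent in some starts.
- level: Bystander, to be left alone: yellow spirit level, 45 x 360 x 22 mm.
- screwdriver: Bystander, to be left alone: red-handled screwdriver lying flat, about 200 mm long and 30 mm.
- marker: Bystander, to be left alone: white marker pen, 11 x 110 x 14 mm.
- chuck: Bystander, to be left alone: steel drill chuck standing up, diameter 42, 62 tall mm.
- disc: Bystander, to be left alone: copper-coloured flat disc, diameter 90, 6 thick mm.
- pipe_offcut: Bystander, to be left alone: short steel tube standing up, diameter 64, 45 tall mm.
- hammer: Bystander, to be left alone: hammer lying flat, about 280 mm long and 35 mm.
Things that resemble listed ones, but are neither listed nor needed, are in the scene too. What is shaped like the valve but brown or turquoise is not meant.

How it is judged:
By the outcome, as a careful person would: the job done as asked, in the order asked, and still so for the second after the job is handed in, with the robot touching nothing.
Of bracket1, bracket2, bracket3, bracket4 only 2 to 4 are there at a start; the rules pass over those that are not, and their reading is None.
At some moment in a run one of tray may be knocked a few centimetres aside while the robot is not near it.
Once in a run the grip may slacken for a moment while it holds something.
It also fails if it takes over 210 s, if anything falls off the work surface, if the arm or the gripper's body presses on something with over 40 N, if the wrist force passes 120 N, or if a joint passes its speed limit or range.

### The arm

A 6-joint arm with a two-finger parallel gripper is mounted at the origin on the work surface. World frame = base frame: x ahead of the robot, y to its left, z up, the work surface at z = 0. Lengths are in m, angles in rad, forces in N, time in s.
With the tool pointing down it reaches from about 0.35 to 0.975 m from the base axis. Payload 4.9 kg.
Tool frame: the origin (TCP) lies between the finger pads; the fingertips stand 22 mm ahead of it and the grasp point (between the pads) lies 3 mm ahead of it; z points along the fingers, y is the line along which they close (so a half turn about z gives the same grasp; the last joint's range is limited). The gripper opens to 85 mm and grips with 20 to 120 N. Pads are 22 mm wide; open, the fingers measure 114 mm over their backs; the gripper's body (76 mm by 85 mm) begins 54 mm behind the grasp point. The pads swing forward as they close: fully open they stand 13 mm farther back than shut.
Start: joints at [-1.393, 0.053, 1.613, -0, 1.476, -0.119], TCP at [0.183, -0.598, 0.253] pointing down, gripper open.
Joint ranges: [-3.01, 3.01], [-1.01, 2.22], [0.06, 2.58], [-1.02, 4.17], [0.09, 2.62], [-3.14, 3.14]. Speed limits (rad/s): [2.57, 2.57, 3.14, 3.14, 3.14, 3.14].

### API

Orientations are given as a unit quaternion [w, x, y, z].
In Python, from plant import state, grab_frame, get_calibration, job_done, recognise, regions_of gives the robot as it stands.
- The arm moves only by the tool apply_moves, never from a script. Its argument "targets" is a list of rows, each an object with "translation": the shift along the tool's x, y, z normalised to -1 to 1, where 1 is 100 mm, a list of three; "twist": the turn about the tool's z normalised to -1 to 1, where 1 is 0.1 rad; "hand": the opening, from 0 (shut) to 1 (fully open). A call has 1 to 8 rows; each row shifts and turns the commanded pose from where the row before left it, along the tool's axes as they then stand; what a row does not reach is not made up. A row lasts 1/10 s, in which the tool goes at most 50 mm and 8.59 degrees, less where a joint would pass 70% of its speed; a pose out of reach is approached as far as the arm can. A call with a number of a shift or a turn outside -1 to 1 is refused whole. A call with a gripper value outside its range is refused whole. The fingers move at their own pace and stop on an object; the grip force is fixed at half the most. Time passes only in rows, so rows that do not move let the fingers close. It gives the time, the measured TCP pose, the force, the opening and the grip force at its end, in the units of the state.
- state(): the state, without advancing time (a new reading comes with each control period).
- grab_frame(name): name is "side" or "top"; returns the picture (400x640x3 uint8, red, green, blue); there is no depth.
- get_calibration(name): a dict with "camera_matrix" (3x3 intrinsics, pixels), "pose" (4x4, takes a point from camera to world coordinates). Camera axes: x right, y up, looking along -z (the intrinsics and any distortion apply to the point x, -y, -z); pixel columns grow to the right and rows downward; lengths in m; the calibration is good to about 2 mm. A picture is of the moment at which its call begins. get_calibration takes no time and is no camera call.
- job_done(): hands the job in; it is judged then, once.
Trained networks look in the newest picture that a camera, given by its name, has taken for a name from the list of things; names that differ only in an ending like _2 or _b are one class to them, and where a whole thing is asked for, a point or a joint stands for the part that bears it (a point fixed in the world has none). Each returns a list of dicts, best first, with "score" (0 to 1); they miss things now and then, are a little off and sometimes report something else, mostly with a low value. They report only what shows in the picture. A call takes as long as a camera call. They do not tell look-alikes from the thing itself.
- recognise(camera, query): "point" ([x, y, z] in m, in world coordinates, good to about 4 mm: the middle of the surface that is visible of it).
- regions_of(camera, query): "pixels" (400x640 bool, what is visible of it).
The state is a dict: "time": time; "joint_pos": joint angles; "joint_vel": joint speeds; "joint_efforts": joint torques, N m; "tool_pos": TCP position; "tool_rot": TCP orientation; "contact_force": force on the tool from outside, world axes, zero at the start; "ft_torque": the same for the moment, N m; "gripper_width": opening from 0.0 (shut) to 1.0 (fully open); "grasp_force": force on a finger pad.
Only numpy, scipy, OpenCV 4.12 (cv2) and the standard library are available. Lean on these libraries where they do the work, as an engineer would, in place of code of your own. Each camera call takes 0.05 s, during which the arm holds its last target. There are 200 camera calls.

## Working session

There is one attempt and no reset: what is moved stays moved. The work goes in short steps, Python scripts to look and compute and a tool call to move; the robot and the scene stay as the last step left them, time stands still between calls to the robot, and variables do not carry over. Pictures are saved under pics/ and viewed, at most 14 in all, crops included, and the job is handed in when it is done.

Besides the shell and the picture viewer there is one more tool, called after ">>>" as name([rows], argument=value, ...), one row to a line, values as JSON. apply_moves: Moves the arm, as the interface text tells. Its arguments: {"type":"object","properties":{"targets":{"type":"array"}},"required":["targets"]}

```bash
mkdir -p pics; cat > h.py <<'E'
import numpy as np, cv2
from plant import *
def save(cam,name):
    f=grab_frame(cam); cv2.imwrite('pics/'+name,cv2.cvtColor(f,cv2.COLOR_RGB2BGR)); return f
def px2w(cam,uv,z):
    c=get_calibration(cam);K=np.array(c['camera_matrix']);T=np.array(c['pose'])
    d=np.linalg.inv(K)@np.array([uv[0],uv[1],1.]);d=T[:3,:3]@(d*[1,-1,-1]);o=T[:3,3]
    return o+d*(z-o[2])/d[2]
def w2px(cam,p):
    c=get_calibration(cam);K=np.array(c['camera_matrix']);T=np.array(c['pose'])
    q=T[:3,:3].T@(np.array(p)-T[:3,3]);q=K@(q*[1,-1,-1]);return q[:2]/q[2]
E
python3 - <<'E'
from h import *
s=state();print({k:np.round(v,3) for k,v in s.items()})
for c in('top','side'):
    save(c,c+'0.png');cal=get_calibration(c);print({k:np.round(v,3) for k,v in cal.items()})
    for q in['die','valve','lever_knob','bar','rack','tray','bracket1','level','screwdriver','marker','chuck','disc','pipe_offcut','hammer']:
        print(c,q,[(round(r['score'],2),np.round(r['point'],3).tolist()) for r in recognise(c,q)[:5]])
E
```

```text
{'time': np.float64(0.0), 'joint_pos': array([-1.393,  0.053,  1.614,  0.   ,  1.476, -0.119]), 'joint_vel': array([-0.   ,  0.   , -0.002, -0.001, -0.   ,  0.002]), 'joint_efforts': array([ 0.0000e+00, -3.9368e+01, -3.7018e+01, -0.0000e+00,  7.0000e-03,
       -0.0000e+00]), 'tool_pos': array([ 0.183, -0.597,  0.252]), 'tool_rot': array([-0.001,  0.989,  0.148, -0.   ]), 'contact_force': array([0.122, 0.311, 0.794]), 'ft_torque': array([-0.013, -0.001, -0.006]), 'grasp_force': np.float64(0.0), 'gripper_width': np.float64(1.003)}
{'camera_matrix': array([[424.277,   0.   , 318.057],
       [  0.   , 424.277, 202.162],
       [  0.   ,   0.   ,   1.   ]]), 'pose': array([[-2.000e-02,  9.820e-01, -1.860e-01,  2.690e-01],
       [-1.000e+00, -2.000e-02,  3.000e-03, -6.100e-02],
       [-1.000e-03,  1.860e-01,  9.830e-01,  1.676e+00],
       [ 0.000e+00,  0.000e+00,  0.000e+00,  1.000e+00]])}
top die [(0.98, [0.498, -0.042, 0.062]), (0.49, [0.79, -0.029, 0.022])]
top valve [(0.93, [0.302, 0.306, 0.045]), (0.89, [0.476, 0.318, 0.042]), (0.84, [0.512, 0.539, 0.046]), (0.79, [0.305, 0.527, 
[... 973 characters left out ...]
986],
       [ 0.   ,  0.   ,  0.   ,  1.   ]])}
side die [(0.94, [0.479, -0.052, 0.045])]
side valve [(0.86, [0.299, 0.521, 0.039]), (0.76, [0.477, 0.293, 0.055])]
side lever_knob [(0.63, [0.477, 0.327, 0.142]), (0.62, [0.307, 0.535, 0.144])]
side bar [(0.65, [0.514, 0.04, 0.087])]
side rack [(0.59, [0.48, -0.051, 0.047]), (0.33, [0.48, 0.325, 0.143])]
side tray []
side bracket1 [(0.54, [0.512, 0.075, 0.058]), (0.53, [0.517, 0.02, 0.052])]
side level []
side screwdriver [(0.82, [0.39, -0.09, 0.02])]
side marker [(0.65, [0.357, 0.088, 0.014])]
side chuck [(0.46, [0.518, 0.017, 0.054])]
side disc []
side pipe_offcut [(0.89, [0.563, -0.558, 0.026])]
side hammer [(0.97, [0.472, -0.653, 0.021])]
```

View pics/top0.png

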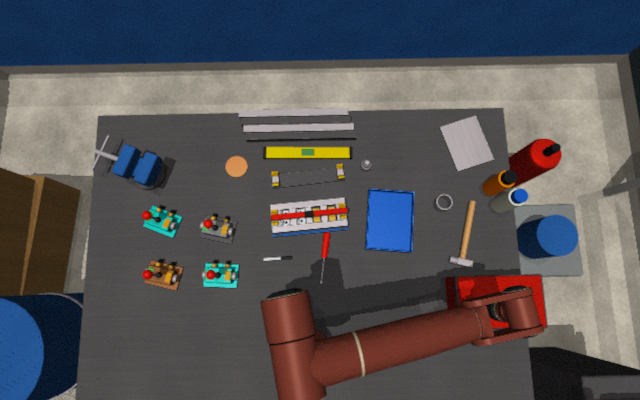

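View pics/side0.png

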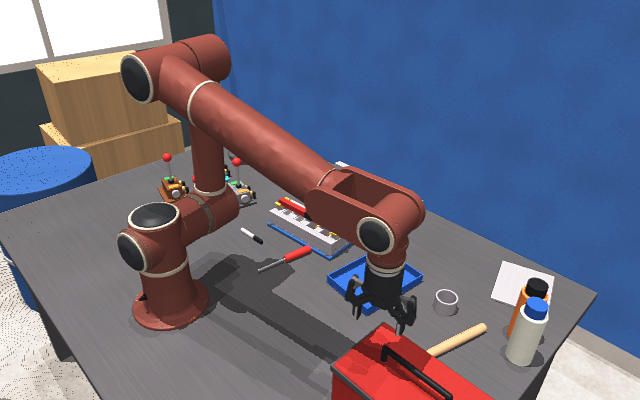

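The top view shows the die at about px (308,215), the rack at (308,176), the tray at (390,220) and the grey valve at (218,227). The other three valves are turquoise or brown. I'll zoom in for axes and occupancy.

```bash
python3 - <<'E'
from h import *
f=cv2.imread('pics/top0.png')
a=cv2.resize(f[155:250,190:360],None,fx=4.7,fy=4.7,interpolation=cv2.INTER_CUBIC);cv2.imwrite('pics/crop0.png',a)
for q in['die','bar','rack','tray','valve']:
    for r in regions_of('top',q)[:4]:
        m=r['pixels'].astype(np.uint8);c=max(cv2.findContours(m,0,2)[0],key=cv2.contourArea)
        print(q,round(r['score'],2),m.sum(),np.round(cv2.boxPoints(cv2.minAreaRect(c))).tolist(),np.round(cv2.minAreaRect(c)[2],1), cv2.minAreaRect(c)[0])
E
```

```text
die 0.87 1720 [[271.0, 221.0], [346.0, 213.0], [348.0, 230.0], [273.0, 237.0]] 84.6 (309.4146423339844, 225.10337829589844)
die 0.33 88 [[265.0, 256.0], [291.0, 256.0], [291.0, 260.0], [265.0, 260.0]] 90.0 (278.0, 258.0)
bar 0.64 428 [[272.0, 214.0], [348.0, 207.0], [348.0, 214.0], [272.0, 220.0]] 84.9 (309.934326171875, 213.76141357421875)
rack 0.62 1117 [[269.0, 172.0], [344.0, 163.0], [347.0, 181.0], [271.0, 189.0]] 83.3 (307.71673583984375, 176.0921630859375)
tray 0.78 2807 [[365.0, 250.0], [368.0, 189.0], [415.0, 191.0], [412.0, 252.0]] 2.6 (390.14947509765625, 220.7113494873047)
valve 0.94 846 [[203.0, 260.0], [238.0, 260.0], [238.0, 287.0], [203.0, 287.0]] 90.0 (220.5, 273.5)
valve 0.82 811 [[139.0, 224.0], [149.0, 200.0], [183.0, 214.0], [174.0, 238.0]] 21.8 (161.08621215820312, 219.0344696044922)
valve 0.74 896 [[140.0, 282.0], [148.0, 255.0], [184.0, 265.0], [177.0, 291.0]] 14.9 (162.45852661132812, 273.1556091308594)
valve 0.72 790 [[198.0, 237.0], [204.0, 211.0], [238.0, 218.0], [233.0, 244.0]] 11.3 (218.17308044433594, 227.63462829589844)
```

View pics/crop0.png

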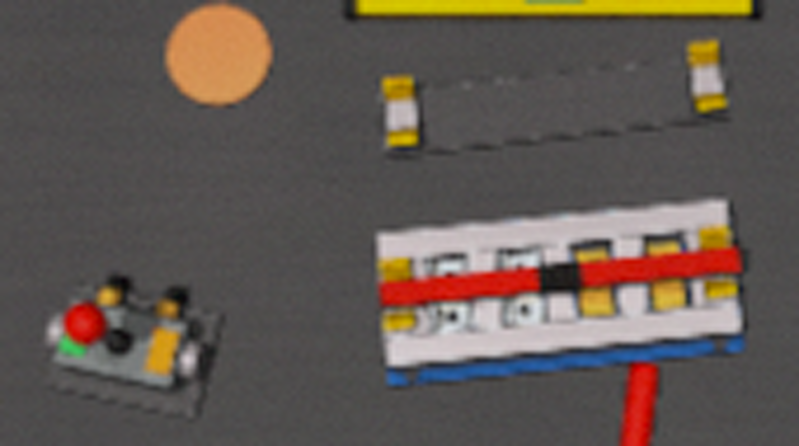

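The bar runs from about (271,217) to (347,211). Brackets are in the two left cavities (bracket3 and bracket4), and bare pads show in the right two. The valve's green plate is on its left (+y), orange on its right. Now for the geometry.

```bash
python3 - <<'E'
from h import *
f=cv2.imread('pics/top0.png');h=cv2.cvtColor(f,cv2.COLOR_BGR2HSV)
H,S,V=[h[...,i].astype(int) for i in range(3)]
red=((H<6)|(H>174))&(S>170)&(V>90)
def ctr(m,x0,x1,y0,y1,z,n=0):
    mm=np.zeros(m.shape,np.uint8);mm[y0:y1,x0:x1]=m[y0:y1,x0:x1]
    yy,xx=np.nonzero(mm);c=np.array([xx.mean(),yy.mean()]);return c,px2w('top',c,z),mm
c,w,mm=ctr(red,265,352,203,224,.085)
r=cv2.minAreaRect(np.argwhere(mm)[:,::-1].astype(np.float32));print('bar',c,w,r,mm.sum())
yy,xx=np.nonzero(mm);p=np.polyfit(xx,yy,1);a=px2w('top',(275,np.polyval(p,275)),.092);b=px2w('top',(345,np.polyval(p,345)),.092)
d=a-b;print('bar yaw',np.arctan2(-d[0],d[1]))
yel=(H>18)&(H<32)&(S>150)&(V>120)
for nm,box,z in[('rackL',(268,282,168,190),.043),('rackR',(333,348,160,182),.043)]:
    n,l,st,cc=cv2.connectedComponentsWithStats(ctr(yel,*box,z)[2]);print(nm,st[1:,4],cc[1:].round(1).tolist(),[px2w('top',q,z).round(4).tolist() for q in cc[1:]])
for nm,box,z in[('dieL',(268,282,206,228),.08),('dieR',(333,350,200,222),.08)]:
    n,l,st,cc=cv2.connectedComponentsWithStats(ctr(yel,*box,z)[2]);print(nm,st[1:,4],cc[1:].round(1).tolist(),[px2w('top',q,z).round(4).tolist() for q in cc[1:]])
k,w,mm=ctr(red,198,215,216,235,.165);print('knob',k,w,mm.sum())
g=(H>45)&(H<80)&(S>120)
for nm,m,z in[('green',g,.055),('orange',(H>8)&(H<24)&(S>150)&(V>100),.055)]:
    n,l,st,cc=cv2.connectedComponentsWithStats(ctr(m,195,245,205,250,z)[2]);print(nm,st[1:,4],cc[1:].round(1).tolist(),[px2w('top',q,z).round(4).tolist() for q in cc[1:]])
blue=(H>100)&(H<125)&(S>150)&(V>60)
c,w,mm=ctr(blue,358,422,182,258,.015);r=cv2.minAreaRect(np.argwhere(mm)[:,::-1].astype(np.float32));print('tray',[px2w('top',q,.03).round(3).tolist() for q in cv2.boxPoints(r)],w)
R=get_calibration('top')['pose'];
E
```

```text
bar [308.89181287 213.54678363] [ 0.52615507 -0.02963379  0.085     ] ((308.9356384277344, 213.3564453125), (5.472704887390137, 76.61786651611328), 84.2894058227539) 342
bar yaw 0.08188496703076326
rackL [31 17] [[274.2, 173.0], [275.4, 183.9]] [[0.6985, 0.1063, 0.043], [0.654, 0.1017, 0.043]]
rackR [29 18] [[339.2, 165.8], [340.6, 176.3]] [[0.7229, -0.1526, 0.043], [0.6797, -0.1568, 0.043]]
dieL [23 18] [[273.8, 211.7], [274.5, 222.8]] [[0.5368, 0.104, 0.08], [0.4939, 0.1015, 0.08]]
dieR [23  1 12 20] [[341.5, 204.9], [333.0, 207.0], [333.8, 217.1], [342.8, 216.0]] [[0.5579, -0.1548, 0.08], [0.5504, -0.122, 0.08], [0.5115, -0.1238, 0.08], [0.5151, -0.1586, 0.08]]
knob [207.59649123 223.19298246] [0.48538721 0.33307072 0.165     ] 57
green [12] [[204.7, 228.4]] [[0.4811, 0.3724, 0.055]]
orange [15 11 44  2] [[212.3, 217.8], [225.4, 220.1], [224.1, 229.2], [204.5, 226.5]] [[0.5218, 0.3441, 0.055], [0.5119, 0.2935, 0.055], [0.4768, 0.2978, 0.055], [0.4886, 0.3733, 0.055]]
tray [[0.391, -0.242, 0.03], [0.632, -0.266, 0.03], [0.617, -0.452, 0.03], [0.376, -0.423, 0.03]] [ 0.50428221 -0.3471922   0.015     ]
```

```bash
cat >> h.py <<'E'
def theta(q):
    w,x,y,z=q;return np.arctan2(2*(x*y+w*z),1-2*(y*y+z*z))
def plan(legs,start=None,step=.045):
    """legs: (x,y,z,theta,hand[,step]); prints rows in tool axes, grouped by 8"""
    s=state();p=np.array(s['tool_pos']);t=theta(s['tool_rot'])
    rows=[]
    for L in legs:
        st=L[5] if len(L)>5 else step
        g=np.array(L[:3]);dt=(L[3]-t+np.pi)%(2*np.pi)-np.pi
        n=max(int(np.ceil(np.linalg.norm(g-p)/st)),int(np.ceil(abs(dt)/.1)),1)
        p0=p.copy();t0=t
        for i in range(1,n+1):
            q=p0+(g-p0)*i/n;d=q-p
            a=[d@[np.cos(t),np.sin(t),0],d@[np.sin(t),-np.cos(t),0],-d[2]]
            tn=t0+dt*i/n;tw=round(-(tn-t)/.1,2);a=np.round(np.array(a)*10,2)
            R=np.array([[np.cos(t),np.sin(t),0],[np.sin(t),-np.cos(t),0],[0,0,-1]])
            p=p+R.T@a/10;t=t-tw*.1
            rows.append('{"translation":%s,"twist":%s,"hand":%s}'%((a+0.).tolist(),tw+0.,L[4]))
        rows.append(None)
    r=[x for x in rows if x]
    for i in range(0,len(r),8):print('['+',\n'.join(r[i:i+8])+']\n')
E
python3 - <<'E'
from h import *
plan([(.526,-.029,.22,1.652,1),(.526,-.029,.15,1.652,1)])
E
```

```text
[{"translation":[0.33, -0.3, 0.02],"twist":-0.9,"hand":1},
{"translation":[0.35, -0.26, 0.02],"twist":-0.91,"hand":1},
{"translation":[0.38, -0.23, 0.03],"twist":-0.9,"hand":1},
{"translation":[0.4, -0.2, 0.02],"twist":-0.9,"hand":1},
{"translation":[0.41, -0.16, 0.02],"twist":-0.91,"hand":1},
{"translation":[0.43, -0.12, 0.02],"twist":-0.9,"hand":1},
{"translation":[0.43, -0.08, 0.03],"twist":-0.9,"hand":1},
{"translation":[0.44, -0.05, 0.02],"twist":-0.91,"hand":1}]

[{"translation":[0.45, 0.0, 0.02],"twist":-0.9,"hand":1},
{"translation":[0.44, 0.04, 0.02],"twist":-0.9,"hand":1},
{"translation":[0.43, 0.07, 0.02],"twist":-0.91,"hand":1},
{"translation":[0.43, 0.12, 0.03],"twist":-0.9,"hand":1},
{"translation":[0.42, 0.15, 0.02],"twist":-0.9,"hand":1},
{"translation":[0.4, 0.19, 0.02],"twist":-0.91,"hand":1},
{"translation":[0.38, 0.22, 0.02],"twist":-0.9,"hand":1},
{"translation":[0.0, 0.0, 0.35],"twist":0.0,"hand":1}]

[{"translation":[0.0, 0.0, 0.35],"twist":0.0,"hand":1}]
```

>>> apply_moves([
  {"translation": [0.33, -0.3, 0.02], "twist": -0.9, "hand": 1},
  {"translation": [0.35, -0.26, 0.02], "twist": -0.9, "hand": 1},
  {"translation": [0.38, -0.23, 0.02], "twist": -0.9, "hand": 1},
  {"translation": [0.4, -0.2, 0.02], "twist": -0.9, "hand": 1},
  {"translation": [0.41, -0.16, 0.02], "twist": -0.9, "hand": 1},
  {"translation": [0.43, -0.12, 0.02], "twist": -0.9, "hand": 1},
  {"translation": [0.43, -0.08, 0.02], "twist": -0.9, "hand": 1},
  {"translation": [0.44, -0.05, 0.02], "twist": -0.9, "hand": 1},
])

```text
time: 2.55
tool_pos: [0.3664, -0.2931, 0.2375]
tool_rot: [0.0, 0.873, 0.488, 0.0]
contact_force: [1.1, -0.6, 0.1]
gripper_width: 0.999
grasp_force: 0.0
```

>>> apply_moves([
  {"translation": [0.45, 0, 0.02], "twist": -0.9, "hand": 1},
  {"translation": [0.44, 0.04, 0.02], "twist": -0.9, "hand": 1},
  {"translation": [0.43, 0.07, 0.02], "twist": -0.9, "hand": 1},
  {"translation": [0.43, 0.12, 0.02], "twist": -0.9, "hand": 1},
  {"translation": [0.42, 0.15, 0.02], "twist": -0.9, "hand": 1},
  {"translation": [0.4, 0.19, 0.02], "twist": -0.9, "hand": 1},
  {"translation": [0.38, 0.22, 0.02], "twist": -0.9, "hand": 1},
  {"translation": [0, 0, 0], "twist": 0, "hand": 1},
])

```text
time: 3.35
tool_pos: [0.5283, -0.0257, 0.2231]
tool_rot: [-0.0, 0.677, 0.736, 0.001]
contact_force: [-0.3, 0.0, 0.6]
gripper_width: 1.002
grasp_force: 0.0
```

```bash
python3 - <<'E'
from h import *
s=state();print(s['time'],s['tool_pos'],theta(s['tool_rot']),s['joint_pos'])
plan([(.526,-.029,.13,1.652,1),(.526,-.029,.09,1.652,1,.02)])
E
```

```text
3.35 [ 0.52825832 -0.02567823  0.2231014 ] 1.6538165177477229 [-1.90043540e-01 -1.58714154e-01  1.86708760e+00  1.46213609e-03
  1.43330621e+00 -2.73263973e-01]
[{"translation":[-0.01, -0.01, 0.31],"twist":0.01,"hand":1},
{"translation":[-0.01, -0.01, 0.31],"twist":0.0,"hand":1},
{"translation":[-0.01, -0.01, 0.31],"twist":0.01,"hand":1},
{"translation":[0.0, 0.0, 0.13],"twist":0.0,"hand":1},
{"translation":[0.0, 0.0, 0.14],"twist":0.0,"hand":1},
{"translation":[0.0, 0.0, 0.13],"twist":0.0,"hand":1}]
```

>>> apply_moves([
  {"translation": [-0.01, -0.01, 0.31], "twist": 0, "hand": 1},
  {"translation": [-0.01, -0.01, 0.31], "twist": 0, "hand": 1},
  {"translation": [-0.01, 0, 0.31], "twist": 0, "hand": 1},
  {"translation": [0, 0, 0.14], "twist": 0, "hand": 1},
  {"translation": [0, 0, 0.14], "twist": 0, "hand": 1},
  {"translation": [0, 0, 0.12], "twist": 0, "hand": 1},
  {"translation": [0, 0, 0], "twist": 0, "hand": 0},
  {"translation": [0, 0, 0], "twist": 0, "hand": 0},
])

```text
time: 4.15
tool_pos: [0.5257, -0.0329, 0.0911]
tool_rot: [0.001, 0.68, 0.733, 0.0]
contact_force: [0.1, -0.2, -0.4]
gripper_width: 0.692
grasp_force: 0.0
```

>>> apply_moves([
  {"translation": [0, 0, 0], "twist": 0, "hand": 0},
  {"translation": [0, 0, 0], "twist": 0, "hand": 0},
  {"translation": [0, 0, 0], "twist": 0, "hand": 0},
  {"translation": [0, 0, 0], "twist": 0, "hand": 0},
])

```text
time: 4.55
tool_pos: [0.526, -0.0328, 0.0915]
tool_rot: [0.001, 0.68, 0.733, 0.001]
contact_force: [-1.0, 0.4, 4.0]
gripper_width: 0.221
grasp_force: 60.8
```

>>> apply_moves([
  {"translation": [0, 0, -0.1], "twist": 0, "hand": 0},
  {"translation": [0, 0, -0.2], "twist": 0, "hand": 0},
  {"translation": [0, 0, -0.2], "twist": 0, "hand": 0},
  {"translation": [0, 0, -0.1], "twist": 0, "hand": 0},
  {"translation": [0, 0, 0], "twist": 0, "hand": 0},
])

```text
time: 5.05
tool_pos: [0.5259, -0.0329, 0.1518]
tool_rot: [0.001, 0.68, 0.733, 0.001]
contact_force: [0.8, -0.2, -4.2]
gripper_width: 0.218
grasp_force: 60.0
```

```bash
python3 - <<'E'
from h import *
save('top','lift.png');f=cv2.imread('pics/lift.png');cv2.imwrite('pics/liftc.png',cv2.resize(f[155:250,190:360],None,fx=4.7,fy=4.7,interpolation=cv2.INTER_CUBIC))
s=state();print(s['time'],s['tool_pos'],theta(s['tool_rot']),s['grasp_force'],s['gripper_width'])
plan([(.689,-.029,.15,1.667,0,.03),(.689,-.029,.075,1.667,0,.03),(.689,-.029,.057,1.667,0,.01)])
E
```

```text
5.1 [ 0.52513141 -0.03273064  0.15046054] 1.6468048796344386 59.975459575653076 0.22365236858648296
[{"translation":[-0.01, 0.27, 0.0],"twist":-0.03,"hand":0},
{"translation":[-0.02, 0.28, 0.0],"twist":-0.04,"hand":0},
{"translation":[-0.02, 0.27, 0.0],"twist":-0.03,"hand":0},
{"translation":[-0.01, 0.27, 0.0],"twist":-0.03,"hand":0},
{"translation":[-0.02, 0.27, 0.0],"twist":-0.04,"hand":0},
{"translation":[-0.02, 0.28, 0.0],"twist":-0.03,"hand":0},
{"translation":[0.0, 0.0, 0.25],"twist":0.0,"hand":0},
{"translation":[0.0, 0.0, 0.25],"twist":0.0,"hand":0}]

[{"translation":[0.0, 0.0, 0.25],"twist":0.0,"hand":0},
{"translation":[0.0, 0.0, 0.09],"twist":0.0,"hand":0},
{"translation":[0.0, 0.0, 0.09],"twist":0.0,"hand":0}]
```

View pics/liftc.png

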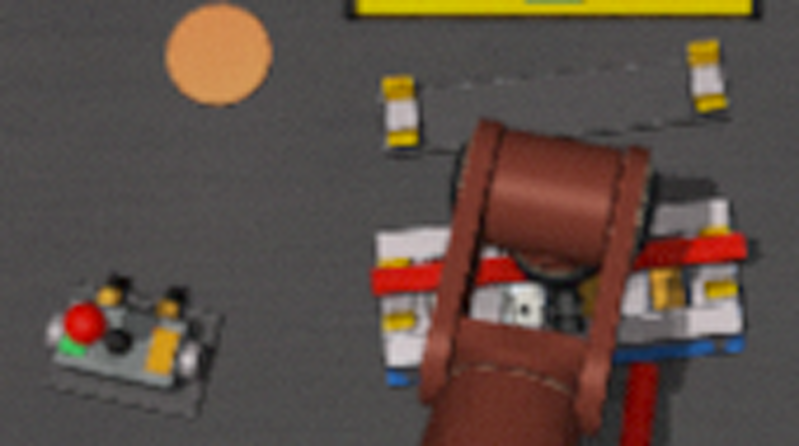

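The bar is off the saddles, hanging level at about (372,283)–(745,247) in the crop. Carrying it to the rest.

>>> apply_moves([
  {"translation": [-0.01, 0.27, 0], "twist": -0.03, "hand": 0},
  {"translation": [-0.02, 0.28, 0], "twist": -0.04, "hand": 0},
  {"translation": [-0.02, 0.27, 0], "twist": -0.03, "hand": 0},
  {"translation": [-0.01, 0.27, 0], "twist": -0.03, "hand": 0},
  {"translation": [-0.02, 0.27, 0], "twist": -0.04, "hand": 0},
  {"translation": [-0.02, 0.28, 0], "twist": -0.03, "hand": 0},
  {"translation": [0, 0, 0.2], "twist": 0, "hand": 0},
  {"translation": [0, 0, 0.2], "twist": 0, "hand": 0},
])

```text
time: 5.9
tool_pos: [0.6897, -0.0288, 0.1083]
tool_rot: [-0.001, 0.672, 0.74, -0.0]
contact_force: [-0.9, 0.0, -5.2]
gripper_width: 0.222
grasp_force: 60.3
```

>>> apply_moves([
  {"translation": [0, 0, 0], "twist": 0, "hand": 0},
  {"translation": [0, 0, 0], "twist": 0, "hand": 0},
])

```text
time: 6.1
tool_pos: [0.6881, -0.0287, 0.1082]
tool_rot: [-0.002, 0.672, 0.74, -0.001]
contact_force: [-0.1, 0.3, -3.5]
gripper_width: 0.218
grasp_force: 60.0
```

```bash
python3 - <<'E'
from h import *
f=cv2.cvtColor(grab_frame('top'),cv2.COLOR_RGB2BGR)
s=state();t=theta(s['tool_rot']);print(s['tool_pos'],t,s['grasp_force'],s['gripper_width'])
h=cv2.cvtColor(f,cv2.COLOR_BGR2HSV);H,S,V=[h[...,i].astype(int) for i in range(3)]
red=((H<6)|(H>174))&(S>190)&(V>120);m=np.zeros(red.shape,np.uint8);m[158:192,262:352]=red[158:192,262:352]
n,l,st,cc=cv2.connectedComponentsWithStats(m)
zt=s['tool_pos'][2]-.0005
for i in range(1,n):
  if st[i,4]>20:
    print(st[i].tolist());
    print(px2w('top',cc[i],zt).round(4))
cv2.imwrite('pics/r.png',cv2.resize(f[140:240,240:380],None,fx=5,fy=5,interpolation=2))
E
```

```text
[ 0.68908256 -0.02884946  0.10987385] 1.6667415626137094 60.02012372016907 0.22053885903014392
[329, 165, 16, 6, 64]
[ 0.6981 -0.1428  0.1094]
[270, 172, 13, 6, 60]
[0.6751 0.0938 0.1094]
```

>>> apply_moves([
  {"translation": [0, 0.01, 0.2], "twist": 0, "hand": 0},
  {"translation": [0, 0, 0.15], "twist": 0, "hand": 0},
  {"translation": [0, 0, 0.1], "twist": 0, "hand": 0},
  {"translation": [0, 0, 0.04], "twist": 0, "hand": 0},
  {"translation": [0, 0, 0.02], "twist": 0, "hand": 0},
  {"translation": [0, 0, 0.02], "twist": 0, "hand": 0},
  {"translation": [0, 0, 0], "twist": 0, "hand": 0},
])

```text
time: 6.85
tool_pos: [0.6907, -0.0288, 0.0578]
tool_rot: [0.0, 0.672, 0.74, 0.0]
contact_force: [-0.4, 0.1, -4.0]
gripper_width: 0.219
grasp_force: 60.2
```

>>> apply_moves([
  {"translation": [0, 0, 0.02], "twist": 0, "hand": 0},
  {"translation": [0, 0, 0.01], "twist": 0, "hand": 0},
  {"translation": [0, 0, 0], "twist": 0, "hand": 0},
])

```text
time: 7.15
tool_pos: [0.6908, -0.0289, 0.0555]
tool_rot: [0.0, 0.672, 0.74, 0.0]
contact_force: [-1.8, 0.4, 2.9]
gripper_width: 0.225
grasp_force: 39.4
```

Supported now (force sign flipped). Releasing and rising.

>>> apply_moves([
  {"translation": [0, 0, 0], "twist": 0, "hand": 0.6},
  {"translation": [0, 0, 0], "twist": 0, "hand": 0.6},
  {"translation": [0, 0, 0], "twist": 0, "hand": 0.6},
  {"translation": [0, 0, -0.15], "twist": 0, "hand": 0.6},
  {"translation": [0, 0, -0.4], "twist": 0, "hand": 0.6},
  {"translation": [0, 0, -0.45], "twist": 0, "hand": 0.6},
  {"translation": [0, 0, -0.45], "twist": 0, "hand": 0.6},
  {"translation": [0, 0, -0.4], "twist": 0, "hand": 0.6},
])

```text
time: 7.95
tool_pos: [0.6908, -0.0288, 0.2436]
tool_rot: [0.001, 0.672, 0.74, 0.001]
contact_force: [0.7, 0.3, 0.2]
gripper_width: 0.601
grasp_force: 0.0
```

```bash
python3 - <<'E'
from h import *
yv=.217; tv=np.pi-yv   # tool y = (sin t,-cos t) should be +valve y=(.215,.977)
s=state();print(s['tool_pos'],theta(s['tool_rot']),s['gripper_width'])
plan([(.62,.15,.26,2.3,.65),(.485,.333,.26,np.pi-.217,.65)])
E
```

```text
[ 0.69079839 -0.02878743  0.24359987] 1.6668705477097627 0.600806127619835
[{"translation":[0.26, -0.08, -0.02],"twist":-0.9,"hand":0.65},
{"translation":[0.27, -0.05, -0.03],"twist":-0.91,"hand":0.65},
{"translation":[0.28, -0.03, -0.02],"twist":-0.9,"hand":0.65},
{"translation":[0.27, 0.0, -0.02],"twist":-0.91,"hand":0.65},
{"translation":[0.27, 0.02, -0.03],"twist":-0.9,"hand":0.65},
{"translation":[0.27, 0.05, -0.02],"twist":-0.91,"hand":0.65},
{"translation":[0.27, 0.07, -0.02],"twist":-0.9,"hand":0.65},
{"translation":[0.32, 0.03, 0.0],"twist":-0.89,"hand":0.65}]

[{"translation":[0.32, 0.06, 0.0],"twist":-0.89,"hand":0.65},
{"translation":[0.32, 0.09, 0.0],"twist":-0.9,"hand":0.65},
{"translation":[0.3, 0.11, 0.0],"twist":-0.89,"hand":0.65},
{"translation":[0.29, 0.14, 0.0],"twist":-0.89,"hand":0.65},
{"translation":[0.28, 0.17, 0.0],"twist":-0.89,"hand":0.65},
{"translation":[0.26, 0.19, 0.0],"twist":-0.9,"hand":0.65}]
```

>>> apply_moves([
  {"translation": [0.26, -0.08, -0.02], "twist": -0.9, "hand": 0.65},
  {"translation": [0.27, -0.05, -0.03], "twist": -0.9, "hand": 0.65},
  {"translation": [0.28, -0.03, -0.02], "twist": -0.9, "hand": 0.65},
  {"translation": [0.27, 0, -0.02], "twist": -0.9, "hand": 0.65},
  {"translation": [0.27, 0.02, -0.03], "twist": -0.9, "hand": 0.65},
  {"translation": [0.27, 0.05, -0.02], "twist": -0.9, "hand": 0.65},
  {"translation": [0.27, 0.07, -0.02], "twist": -0.9, "hand": 0.65},
  {"translation": [0.32, 0.03, 0], "twist": -0.9, "hand": 0.65},
])

```text
time: 8.75
tool_pos: [0.6008, 0.1769, 0.2572]
tool_rot: [0.001, 0.367, 0.93, 0.001]
contact_force: [0.8, 0.8, -0.1]
gripper_width: 0.654
grasp_force: 0.0
```

>>> apply_moves([
  {"translation": [0.32, 0.06, 0], "twist": -0.9, "hand": 0.65},
  {"translation": [0.32, 0.09, 0], "twist": -0.9, "hand": 0.65},
  {"translation": [0.3, 0.11, 0], "twist": -0.9, "hand": 0.65},
  {"translation": [0.29, 0.14, 0], "twist": -0.9, "hand": 0.65},
  {"translation": [0.28, 0.17, 0], "twist": -0.9, "hand": 0.65},
  {"translation": [0.26, 0.19, 0], "twist": -0.9, "hand": 0.65},
  {"translation": [0, 0, 0], "twist": 0, "hand": 0.65},
])

```text
time: 9.45
tool_pos: [0.4831, 0.3354, 0.2568]
tool_rot: [0.0, 0.105, 0.995, 0.001]
contact_force: [0.2, 0.3, -0.9]
gripper_width: 0.652
grasp_force: 0.0
```

```bash
python3 - <<'E'
from h import *
f=save('side','v.png');g=cv2.imread('pics/v.png')
a=cv2.resize(g[100:260,180:400],None,fx=3,fy=3,interpolation=2);
t=save('top','vt.png');b=cv2.resize(cv2.imread('pics/vt.png')[150:250,190:360],None,fx=3.88,fy=3,interpolation=2)[:, :660]
for q in('lever_knob','bar'):
  for c in('side','top'):
    print(c,q,[(round(r['score'],2),np.round(r['point'],3).tolist()) for r in recognise(c,q)[:4]])
print(w2px('side',(.485,.333,.165)))
h=cv2.cvtColor(g,cv2.COLOR_BGR2HSV);H,S,V=[h[...,i].astype(int) for i in range(3)]
m=(((H<5)|(H>175))&(S>200)&(V>120)).astype(np.uint8);n,l,st,cc=cv2.connectedComponentsWithStats(m)
for i in range(1,n):
  if st[i,4]>25 and st[i,0]<330 and st[i,1]<240: print(st[i].tolist(),cc[i].round(1))
print(state()['tool_pos'],theta(state()['tool_rot']))
cv2.imwrite('pics/vv.png',np.vstack([a,b])[:, :]) if a.shape[1]==b.shape[1] else print(a.shape,b.shape)
E
ls pics
```

```text
side lever_knob [(0.71, [0.3, 0.312, 0.144])]
top lever_knob [(0.6, [0.688, -0.03, 0.05]), (0.49, [0.305, 0.537, 0.17]), (0.42, [0.518, 0.551, 0.177])]
side bar [(0.93, [0.682, -0.039, 0.052])]
top bar [(0.96, [0.687, -0.026, 0.053])]
[236.16605851 161.80871502]
[0.48571894 0.3320213  0.25561013] 2.9249704520116215
crop0.png
lift.png
liftc.png
r.png
side0.png
top0.png
v.png
vt.png
vv.png
```

Both cameras agree on the knob position ((236,162) in the side view). The bar is seated in the rest, with its top at z≈0.053–0.056. Straddling the knob.

>>> apply_moves([
  {"translation": [0, 0, 0.3], "twist": 0, "hand": 0.65},
  {"translation": [0, 0, 0.3], "twist": 0, "hand": 0.65},
  {"translation": [0, 0, 0.25], "twist": 0, "hand": 0.65},
  {"translation": [0, 0, 0.15], "twist": 0, "hand": 0.65},
  {"translation": [0, 0, 0], "twist": 0, "hand": 0.65},
])

```text
time: 10.25
tool_pos: [0.484, 0.3315, 0.1525]
tool_rot: [-0.002, 0.108, 0.994, -0.001]
contact_force: [-1.1, 0.2, -0.2]
gripper_width: 0.652
grasp_force: 0.0
```

>>> apply_moves([
  {"translation": [0, 0.1, 0], "twist": 0, "hand": 0.65},
  {"translation": [0, 0.1, 0], "twist": 0, "hand": 0.65},
  {"translation": [0, 0.1, 0.02], "twist": 0, "hand": 0.65},
  {"translation": [0, 0.1, 0.02], "twist": 0, "hand": 0.65},
  {"translation": [0, 0, 0], "twist": 0, "hand": 0.65},
])

```text
time: 10.75
tool_pos: [0.4952, 0.3725, 0.1541]
tool_rot: [0.002, 0.107, 0.994, -0.001]
contact_force: [-0.6, -6.8, 4.1]
gripper_width: 0.65
grasp_force: 3.3
```

>>> apply_moves([
  {"translation": [0, 0.1, 0.04], "twist": 0, "hand": 0.65},
  {"translation": [0, 0.1, 0.04], "twist": 0, "hand": 0.65},
  {"translation": [0, 0.05, 0.02], "twist": 0, "hand": 0.65},
  {"translation": [0, 0, 0], "twist": 0, "hand": 0.65},
])

```text
time: 11.15
tool_pos: [0.5007, 0.3954, 0.1443]
tool_rot: [0.002, 0.107, 0.994, -0.003]
contact_force: [-1.8, -11.7, 7.7]
gripper_width: 0.651
grasp_force: 6.9
```

>>> apply_moves([
  {"translation": [0, 0.04, 0.01], "twist": 0, "hand": 0.65},
  {"translation": [0, 0, 0], "twist": 0, "hand": 0.65},
])

```text
time: 11.35
tool_pos: [0.5013, 0.3984, 0.1428]
tool_rot: [0.002, 0.107, 0.994, -0.003]
contact_force: [-1.1, -13.6, 6.5]
gripper_width: 0.648
grasp_force: 7.5
```

```bash
python3 - <<'E'
from h import *
save('side','p.png');g=cv2.imread('pics/p.png')
cv2.imwrite('pics/pc.png',cv2.resize(g[110:270,170:370],None,fx=3.7,fy=3.7,interpolation=2))
E
```

```text
(no output)
```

View pics/pc.png

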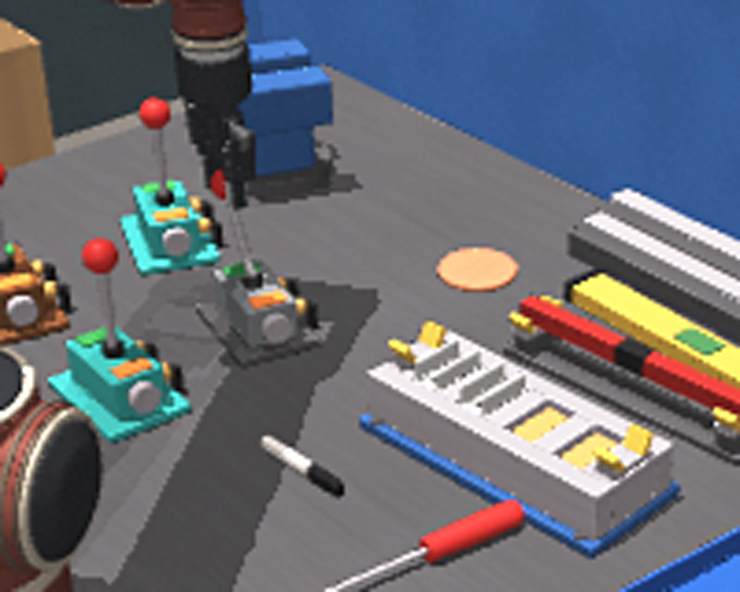

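The lever leans to its green side, the two left brackets (crop ~(440,365), (495,390)) stand proud, and the bar lies in the rest. Nudging to the stop, then holding.

>>> apply_moves([
  {"translation": [0, 0.03, 0.01], "twist": 0, "hand": 0.65},
  {"translation": [0, 0.02, 0], "twist": 0, "hand": 0.65},
  {"translation": [0, 0, 0], "twist": 0, "hand": 0.65},
  {"translation": [0, 0, 0], "twist": 0, "hand": 0.65},
])

```text
time: 11.8
tool_pos: [0.5019, 0.4008, 0.1415]
tool_rot: [0.001, 0.107, 0.994, -0.006]
contact_force: [-3.0, -20.7, 8.7]
gripper_width: 0.648
grasp_force: 11.3
```

Force rises steeply, so it is at the end stop. Holding 2.4 s, then going back.

>>> apply_moves([
  {"translation": [0, 0, 0], "twist": 0, "hand": 0.65},
  {"translation": [0, 0, 0], "twist": 0, "hand": 0.65},
  {"translation": [0, 0, 0], "twist": 0, "hand": 0.65},
  {"translation": [0, 0, 0], "twist": 0, "hand": 0.65},
  {"translation": [0, 0, 0], "twist": 0, "hand": 0.65},
  {"translation": [0, 0, 0], "twist": 0, "hand": 0.65},
  {"translation": [0, 0, 0], "twist": 0, "hand": 0.65},
  {"translation": [0, 0, 0], "twist": 0, "hand": 0.65},
])

```text
time: 12.6
tool_pos: [0.502, 0.4008, 0.1415]
tool_rot: [0.001, 0.107, 0.994, -0.006]
contact_force: [-3.2, -20.0, 10.4]
gripper_width: 0.65
grasp_force: 11.2
```

>>> apply_moves([
  {"translation": [0, 0, 0], "twist": 0, "hand": 0.65},
  {"translation": [0, 0, 0], "twist": 0, "hand": 0.65},
  {"translation": [0, 0, 0], "twist": 0, "hand": 0.65},
  {"translation": [0, 0, 0], "twist": 0, "hand": 0.65},
  {"translation": [0, 0, 0], "twist": 0, "hand": 0.65},
  {"translation": [0, 0, 0], "twist": 0, "hand": 0.65},
  {"translation": [0, 0, 0], "twist": 0, "hand": 0.65},
  {"translation": [0, 0, 0], "twist": 0, "hand": 0.65},
])

```text
time: 13.4
tool_pos: [0.5019, 0.4008, 0.1414]
tool_rot: [0.001, 0.107, 0.994, -0.006]
contact_force: [-2.5, -20.3, 9.2]
gripper_width: 0.651
grasp_force: 11.2
```

>>> apply_moves([
  {"translation": [0, 0, 0], "twist": 0, "hand": 0.65},
  {"translation": [0, 0, 0], "twist": 0, "hand": 0.65},
  {"translation": [0, 0, 0], "twist": 0, "hand": 0.65},
  {"translation": [0, 0, 0], "twist": 0, "hand": 0.65},
  {"translation": [0, 0, 0], "twist": 0, "hand": 0.65},
  {"translation": [0, 0, 0], "twist": 0, "hand": 0.65},
  {"translation": [0, 0, 0], "twist": 0, "hand": 0.65},
  {"translation": [0, 0, 0], "twist": 0, "hand": 0.65},
])

```text
time: 14.2
tool_pos: [0.502, 0.4008, 0.1415]
tool_rot: [0.001, 0.107, 0.994, -0.006]
contact_force: [-3.8, -20.2, 10.3]
gripper_width: 0.655
grasp_force: 11.2
```

>>> apply_moves([
  {"translation": [0, -0.15, -0.03], "twist": 0, "hand": 0.65},
  {"translation": [0, -0.15, -0.03], "twist": 0, "hand": 0.65},
  {"translation": [0, -0.15, -0.03], "twist": 0, "hand": 0.65},
  {"translation": [0, -0.15, -0.03], "twist": 0, "hand": 0.65},
  {"translation": [0, -0.12, 0], "twist": 0, "hand": 0.65},
  {"translation": [0, 0, 0], "twist": 0, "hand": 0.65},
  {"translation": [0, 0, 0], "twist": 0, "hand": 0.65},
])

```text
time: 14.9
tool_pos: [0.4853, 0.3348, 0.1512]
tool_rot: [-0.0, 0.107, 0.994, 0.0]
contact_force: [0.2, 0.1, -0.5]
gripper_width: 0.651
grasp_force: 0.0
```

```bash
python3 - <<'E'
from h import *
s=state();print(s['tool_pos'],theta(s['tool_rot']),s['contact_force'])
E
```

```text
[0.48532797 0.3348162  0.15118394] 2.9263764341390326 [ 0.24634005  0.11698574 -0.48841537]
```

Lever released (zero force). Locating the raised brackets, checking the knob and tray.

```bash
python3 - <<'E'
from h import *
save('top','b.png');g=cv2.imread('pics/b.png')
cv2.imwrite('pics/bc.png',cv2.resize(g[180:250,260:430],None,fx=4.7,fy=4.7,interpolation=2))
print([(round(r['score'],2),np.round(r['point'],3).tolist()) for r in recognise('top','bracket3')])
for r in regions_of('top','bracket3')+regions_of('top','tray'):
    m=r['pixels'].astype(np.uint8);c=max(cv2.findContours(m,0,2)[0],key=cv2.contourArea);R=cv2.minAreaRect(c)
    print(round(r['score'],2),m.sum(),R,px2w('top',R[0],.075))
    print([px2w('top',q,.03).round(3).tolist() for q in cv2.boxPoints(R)])
for d in(30,90):
    x,y=.526-d*.001*.081,-.028+d*.001*.997
    print((x,y),w2px('top',(x,y,.075)))
plan([(.485,.333,.26,3.0,.57),(.5187,.0617,.20,3.223,.57),(.5187,.0617,.12,3.223,.57)])
E
```

```text
[(0.69, [0.514, 0.062, 0.058]), (0.5, [0.519, 0.002, 0.058])]
0.49 118 ((301.0, 216.0), (14.0, 8.0), 90.0) [0.51889412 0.00082621 0.075     ]
[[0.554, 0.018, 0.03], [0.553, -0.014, 0.03], [0.498, -0.013, 0.03], [0.499, 0.019, 0.03]]
0.79 2785 ((390.12432861328125, 220.6381072998047), (46.88248062133789, 61.38871765136719), 3.012787342071533) [ 0.4942664  -0.33828664  0.075     ]
[[0.388, -0.244, 0.03], [0.63, -0.266, 0.03], [0.616, -0.451, 0.03], [0.375, -0.424, 0.03]]
0.27 376 ((236.5, 166.5), (21.0, 21.0), 90.0) [0.71930234 0.25010285 0.075     ]
[[0.777, 0.302, 0.03], [0.775, 0.217, 0.03], [0.688, 0.216, 0.03], [0.689, 0.3, 0.03]]
0.2 124 ((301.0, 215.5), (15.0, 8.0), 90.0) [0.52082465 0.00080243 0.075     ]
[[0.558, 0.018, 0.03], [0.557, -0.014, 0.03], [0.498, -0.013, 0.03], [0.499, 0.019, 0.03]]
(0.52357, 0.0019099999999999985) [300.70112509 214.7952342 ]
(0.51871, 0.06172999999999999) [285.04230934 216.36213925]
[{"translation":[0.0, -0.01, -0.36],"twist":-0.24,"hand":0.57},
{"translation":[0.0, -0.01, -0.37],"twist":-0.24,"hand":0.57},
{"translation":[0.0, 0.0, -0.36],"twist":-0.25,"hand":0.57},
{"translation":[-0.1, -0.38, 0.09],"twist":-0.32,"hand":0.57},
{"translation":[-0.09, -0.38, 0.08],"twist":-0.32,"hand":0.57},
{"translation":[-0.08, -0.38, 0.09],"twist":-0.31,"hand":0.57},
{"translation":[-0.07, -0.39, 0.08],"twist":-0.32,"hand":0.57},
{"translation":[-0.05, -0.38, 0.09],"twist":-0.32,"hand":0.57}]

[{"translation":[-0.04, -0.39, 0.09],"twist":-0.32,"hand":0.57},
{"translation":[-0.03, -0.39, 0.08],"twist":-0.32,"hand":0.57},
{"translation":[0.0, 0.0, 0.4],"twist":0.0,"hand":0.57},
{"translation":[0.0, 0.0, 0.4],"twist":0.0,"hand":0.57}]
```

View pics/bc.png

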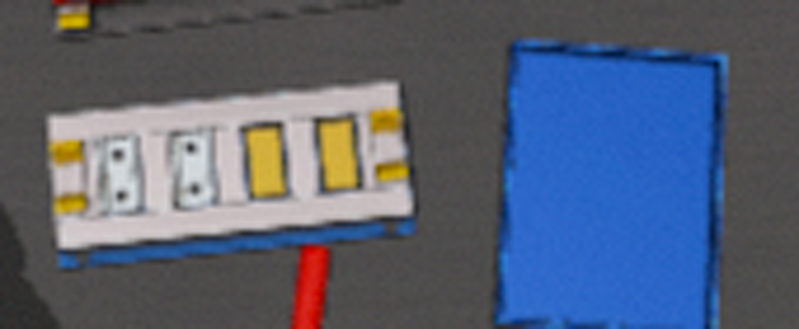

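Two brackets at crop (119,173) and (193,168) match the predicted positions, and the tray is at crop (610,185). Going to bracket4.

>>> apply_moves([
  {"translation": [0, -0.01, -0.36], "twist": -0.24, "hand": 0.57},
  {"translation": [0, -0.01, -0.37], "twist": -0.24, "hand": 0.57},
  {"translation": [0, 0, -0.36], "twist": -0.25, "hand": 0.57},
  {"translation": [-0.1, -0.38, 0.09], "twist": -0.32, "hand": 0.57},
  {"translation": [-0.09, -0.38, 0.08], "twist": -0.32, "hand": 0.57},
  {"translation": [-0.08, -0.38, 0.09], "twist": -0.31, "hand": 0.57},
  {"translation": [-0.07, -0.39, 0.08], "twist": -0.32, "hand": 0.57},
  {"translation": [-0.05, -0.38, 0.09], "twist": -0.32, "hand": 0.57},
])

```text
time: 15.9
tool_pos: [0.5092, 0.138, 0.2172]
tool_rot: [0.0, -0.01, 1.0, 0.0]
contact_force: [0.1, -0.1, -0.1]
gripper_width: 0.569
grasp_force: 0.0
```

>>> apply_moves([
  {"translation": [-0.04, -0.39, 0.09], "twist": -0.32, "hand": 0.57},
  {"translation": [-0.03, -0.39, 0.08], "twist": -0.32, "hand": 0.57},
  {"translation": [0, 0, 0.4], "twist": 0, "hand": 0.57},
  {"translation": [0, 0, 0.35], "twist": 0, "hand": 0.57},
  {"translation": [0, 0, 0], "twist": 0, "hand": 0.57},
  {"translation": [0, 0, 0], "twist": 0, "hand": 0.57},
])

```text
time: 16.5
tool_pos: [0.5185, 0.0617, 0.1253]
tool_rot: [-0.001, -0.041, 0.999, 0.0]
contact_force: [1.3, -0.0, 0.3]
gripper_width: 0.567
grasp_force: 0.0
```

```bash
python3 - <<'E'
from h import *
s=state();print(s['tool_pos'],theta(s['tool_rot']),s['contact_force'])
plan([(.5187,.0617,.087,3.223,.57,.015)])
E
```

```text
[0.51848294 0.06172744 0.12531107] -3.0599461598106474 [ 1.26787236 -0.00351393  0.34461662]
[{"translation":[0.0, 0.0, 0.13],"twist":0.0,"hand":0.57},
{"translation":[0.0, 0.0, 0.13],"twist":0.0,"hand":0.57},
{"translation":[0.0, 0.0, 0.12],"twist":0.0,"hand":0.57}]
```

The die's saddle (floor z=70 mm) sits close beside bracket4, so I'll keep fingertips above it: TCP z≈0.092.

>>> apply_moves([
  {"translation": [0, 0, 0.12], "twist": 0, "hand": 0.54},
  {"translation": [0, 0, 0.12], "twist": 0, "hand": 0.54},
  {"translation": [0, 0, 0.09], "twist": 0, "hand": 0.54},
  {"translation": [0, 0, 0], "twist": 0, "hand": 0.54},
])

```text
time: 16.9
tool_pos: [0.5174, 0.0616, 0.0906]
tool_rot: [-0.001, -0.041, 0.999, 0.0]
contact_force: [-0.2, -0.3, 0.3]
gripper_width: 0.538
grasp_force: 0.0
```

>>> apply_moves([
  {"translation": [0, 0, 0], "twist": 0, "hand": 0},
  {"translation": [0, 0, 0], "twist": 0, "hand": 0},
  {"translation": [0, 0, 0], "twist": 0, "hand": 0},
  {"translation": [0, 0, 0], "twist": 0, "hand": 0},
])

```text
time: 17.3
tool_pos: [0.5187, 0.0614, 0.0925]
tool_rot: [0.0, -0.041, 0.999, -0.0]
contact_force: [-0.4, -0.1, -0.5]
gripper_width: 0.354
grasp_force: 61.1
```

>>> apply_moves([
  {"translation": [0, 0, -0.1], "twist": 0, "hand": 0},
  {"translation": [0, 0, -0.2], "twist": 0, "hand": 0},
  {"translation": [0, 0, -0.3], "twist": 0, "hand": 0},
  {"translation": [0, 0, -0.3], "twist": 0, "hand": 0},
  {"translation": [0, 0, -0.2], "twist": 0, "hand": 0},
  {"translation": [0, 0, 0], "twist": 0, "hand": 0},
])

```text
time: 17.9
tool_pos: [0.5209, 0.0614, 0.2072]
tool_rot: [0.004, -0.041, 0.999, -0.0]
contact_force: [-0.5, -0.0, -0.1]
gripper_width: 0.35
grasp_force: 61.2
```

```bash
python3 - <<'E'
from h import *
for c in('top','side'):
    print([(round(r['score'],2),np.round(r['point'],3).tolist()) for r in (grab_frame(c),recognise(c,'tray'))[1][:2]])
s=state();print(s['tool_pos'],s['gripper_width'],s['grasp_force'])
plan([(.55,-.30,.20,3.05,0,.035),(.55,-.345,.15,3.05,0,.03)])
E
```

```text
[(0.96, [0.501, -0.349, 0.004])]
[]
[0.51759533 0.06144811 0.20056064] 0.35270090194438486 61.154054403305054
[{"translation":[0.0, -0.33, 0.0],"twist":0.16,"hand":0},
{"translation":[-0.01, -0.33, 0.0],"twist":0.15,"hand":0},
{"translation":[-0.01, -0.33, 0.0],"twist":0.16,"hand":0},
{"translation":[-0.02, -0.33, 0.0],"twist":0.16,"hand":0},
{"translation":[-0.03, -0.33, 0.0],"twist":0.16,"hand":0},
{"translation":[-0.02, -0.33, 0.0],"twist":0.15,"hand":0},
{"translation":[-0.04, -0.32, 0.0],"twist":0.16,"hand":0},
{"translation":[-0.04, -0.33, 0.0],"twist":0.16,"hand":0}]

[{"translation":[-0.04, -0.33, 0.0],"twist":0.15,"hand":0},
{"translation":[-0.05, -0.33, 0.01],"twist":0.16,"hand":0},
{"translation":[-0.05, -0.32, 0.0],"twist":0.16,"hand":0},
{"translation":[-0.02, -0.15, 0.17],"twist":0.0,"hand":0},
{"translation":[-0.01, -0.15, 0.16],"twist":0.0,"hand":0},
{"translation":[-0.02, -0.15, 0.17],"twist":0.0,"hand":0}]
```

>>> apply_moves([
  {"translation": [0, -0.33, 0], "twist": 0.16, "hand": 0},
  {"translation": [-0.01, -0.33, 0], "twist": 0.15, "hand": 0},
  {"translation": [-0.01, -0.33, 0], "twist": 0.16, "hand": 0},
  {"translation": [-0.02, -0.33, 0], "twist": 0.16, "hand": 0},
  {"translation": [-0.03, -0.33, 0], "twist": 0.16, "hand": 0},
  {"translation": [-0.02, -0.33, 0], "twist": 0.15, "hand": 0},
  {"translation": [-0.04, -0.32, 0], "twist": 0.16, "hand": 0},
  {"translation": [-0.04, -0.33, 0], "twist": 0.16, "hand": 0},
])

```text
time: 18.9
tool_pos: [0.5416, -0.2021, 0.2]
tool_rot: [-0.002, 0.023, 1.0, 0.001]
contact_force: [1.1, -0.3, -0.8]
gripper_width: 0.354
grasp_force: 61.1
```

>>> apply_moves([
  {"translation": [-0.04, -0.33, 0], "twist": 0.15, "hand": 0},
  {"translation": [-0.05, -0.33, 0], "twist": 0.16, "hand": 0},
  {"translation": [-0.05, -0.32, 0], "twist": 0.16, "hand": 0},
  {"translation": [-0.02, -0.15, 0.17], "twist": 0, "hand": 0},
  {"translation": [-0.01, -0.15, 0.16], "twist": 0, "hand": 0},
  {"translation": [-0.02, -0.15, 0.17], "twist": 0, "hand": 0},
  {"translation": [0, 0, 0], "twist": 0, "hand": 0},
])

```text
time: 19.6
tool_pos: [0.5489, -0.3449, 0.1467]
tool_rot: [-0.004, 0.047, 0.999, 0.002]
contact_force: [-0.5, -0.4, -1.0]
gripper_width: 0.356
grasp_force: 61.1
```

```bash
python3 - <<'E'
from h import *
s=state();print(s['tool_pos'],s['gripper_width'],s['grasp_force'])
save('side','t.png');g=cv2.imread('pics/t.png')
cv2.imwrite('pics/tc.png',cv2.resize(g[150:340,260:500],None,fx=3,fy=3,interpolation=2))
E
```

```text
[ 0.54887276 -0.34488612  0.14669523] 0.35557601903283675 61.09940528869629
```

View pics/tc.png

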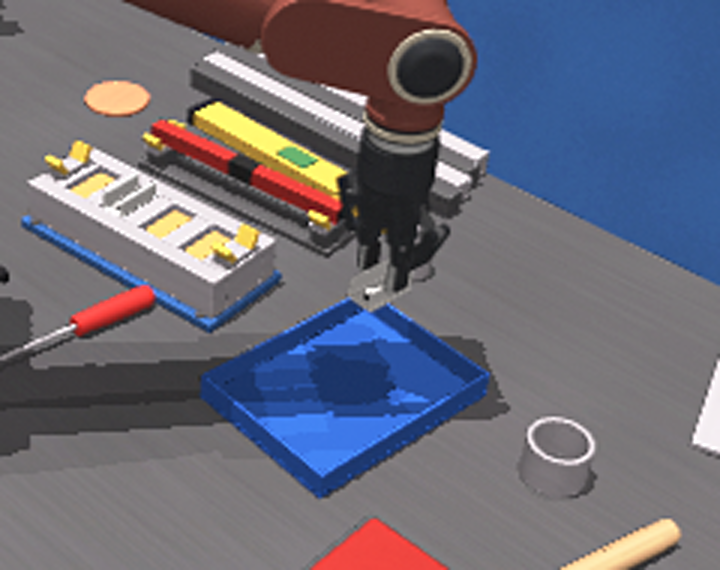

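Bracket4 is held level over the tray (crop (385,290)) and its cavity is now empty. Lowering it in.

>>> apply_moves([
  {"translation": [0, 0, 0.3], "twist": 0, "hand": 0},
  {"translation": [0, 0, 0.3], "twist": 0, "hand": 0},
  {"translation": [0, 0, 0.2], "twist": 0, "hand": 0},
  {"translation": [0, 0, 0.15], "twist": 0, "hand": 0},
  {"translation": [0, 0, 0.08], "twist": 0, "hand": 0},
  {"translation": [0, 0, 0], "twist": 0, "hand": 0},
])

```text
time: 20.25
tool_pos: [0.5512, -0.3445, 0.0485]
tool_rot: [-0.001, 0.046, 0.999, 0.0]
contact_force: [0.5, 0.4, -0.6]
gripper_width: 0.354
grasp_force: 61.2
```

>>> apply_moves([
  {"translation": [0, 0, 0.015], "twist": 0, "hand": 0},
  {"translation": [0, 0, 0], "twist": 0, "hand": 0},
])

```text
time: 20.45
tool_pos: [0.5522, -0.3457, 0.0492]
tool_rot: [0.001, 0.046, 0.999, -0.001]
contact_force: [0.7, -1.1, -1.3]
gripper_width: 0.352
grasp_force: 61.2
```

>>> apply_moves([
  {"translation": [0, 0, 0.03], "twist": 0, "hand": 0},
  {"translation": [0, 0, 0.03], "twist": 0, "hand": 0},
  {"translation": [0, 0, 0], "twist": 0, "hand": 0},
])

```text
time: 20.75
tool_pos: [0.5512, -0.345, 0.0413]
tool_rot: [-0.0, 0.046, 0.999, 0.0]
contact_force: [-0.1, -0.1, -0.9]
gripper_width: 0.353
grasp_force: 61.2
```

>>> apply_moves([
  {"translation": [0, 0, 0.015], "twist": 0, "hand": 0},
  {"translation": [0, 0, 0], "twist": 0, "hand": 0},
  {"translation": [0, 0, 0], "twist": 0, "hand": 0.56},
  {"translation": [0, 0, 0], "twist": 0, "hand": 0.56},
  {"translation": [0, 0, 0], "twist": 0, "hand": 0.56},
  {"translation": [0, 0, -0.1], "twist": 0, "hand": 0.56},
  {"translation": [0, 0, -0.3], "twist": 0, "hand": 0.56},
  {"translation": [0, 0, -0.4], "twist": 0, "hand": 0.56},
])

```text
time: 21.55
tool_pos: [0.5501, -0.3441, 0.1191]
tool_rot: [-0.002, 0.046, 0.999, 0.001]
contact_force: [1.3, -1.2, 0.3]
gripper_width: 0.557
grasp_force: 0.0
```

```bash
python3 - <<'E'
from h import *
s=state();print(s['tool_pos'],s['gripper_width'],s['grasp_force'])
plan([(.55,-.33,.2,3.05,.54,.04),(.5236,.0019,.19,3.223,.54),(.5236,.0019,.115,3.223,.54,.04)])
E
```

```text
[ 0.55007445 -0.34408219  0.11912878] 0.5573306966076196 0.0
[{"translation":[0.0, 0.05, -0.27],"twist":0.0,"hand":0.54},
{"translation":[0.01, 0.04, -0.27],"twist":0.0,"hand":0.54},
{"translation":[0.0, 0.05, -0.27],"twist":0.0,"hand":0.54},
{"translation":[0.07, 0.41, 0.01],"twist":-0.22,"hand":0.54},
{"translation":[0.06, 0.41, 0.02],"twist":-0.21,"hand":0.54},
{"translation":[0.06, 0.41, 0.01],"twist":-0.22,"hand":0.54},
{"translation":[0.04, 0.42, 0.01],"twist":-0.22,"hand":0.54},
{"translation":[0.04, 0.41, 0.01],"twist":-0.21,"hand":0.54}]

[{"translation":[0.02, 0.42, 0.02],"twist":-0.22,"hand":0.54},
{"translation":[0.02, 0.41, 0.01],"twist":-0.22,"hand":0.54},
{"translation":[0.01, 0.42, 0.01],"twist":-0.21,"hand":0.54},
{"translation":[0.0, 0.0, 0.38],"twist":0.0,"hand":0.54},
{"translation":[0.0, 0.0, 0.37],"twist":0.0,"hand":0.54}]
```

>>> apply_moves([
  {"translation": [0, 0.05, -0.27], "twist": 0, "hand": 0.54},
  {"translation": [0.01, 0.04, -0.27], "twist": 0, "hand": 0.54},
  {"translation": [0, 0.05, -0.27], "twist": 0, "hand": 0.54},
  {"translation": [0.07, 0.41, 0.01], "twist": -0.22, "hand": 0.54},
  {"translation": [0.06, 0.41, 0.02], "twist": -0.21, "hand": 0.54},
  {"translation": [0.06, 0.41, 0.01], "twist": -0.22, "hand": 0.54},
  {"translation": [0.04, 0.42, 0.01], "twist": -0.22, "hand": 0.54},
  {"translation": [0.04, 0.41, 0.01], "twist": -0.21, "hand": 0.54},
])

```text
time: 22.35
tool_pos: [0.5345, -0.1224, 0.1963]
tool_rot: [0.001, -0.008, 1.0, -0.0]
contact_force: [0.3, 0.3, 0.3]
gripper_width: 0.54
grasp_force: 0.0
```

>>> apply_moves([
  {"translation": [0.02, 0.42, 0.02], "twist": -0.22, "hand": 0.54},
  {"translation": [0.02, 0.41, 0.01], "twist": -0.22, "hand": 0.54},
  {"translation": [0.01, 0.42, 0.01], "twist": -0.21, "hand": 0.54},
  {"translation": [0, 0, 0.38], "twist": 0, "hand": 0.54},
  {"translation": [0, 0, 0.37], "twist": 0, "hand": 0.54},
  {"translation": [0, 0, 0], "twist": 0, "hand": 0.54},
  {"translation": [0, 0, 0], "twist": 0, "hand": 0.54},
])

```text
time: 23.05
tool_pos: [0.5249, 0.0007, 0.1168]
tool_rot: [-0.0, -0.041, 0.999, 0.0]
contact_force: [0.6, 0.3, 0.6]
gripper_width: 0.537
grasp_force: 0.0
```

```bash
python3 - <<'E'
from h import *
s=state();print(s['tool_pos'],s['gripper_width'],theta(s['tool_rot']))
plan([(.5236,.0019,.090,3.223,.54,.014)])
E
```

```text
[0.52485339 0.00072481 0.11679965] 0.536980036194897 -3.06045170985146
[{"translation":[0.01, 0.01, 0.13],"twist":0.0,"hand":0.54},
{"translation":[0.0, 0.0, 0.14],"twist":0.0,"hand":0.54}]
```

>>> apply_moves([
  {"translation": [0.01, 0.01, 0.13], "twist": 0, "hand": 0.54},
  {"translation": [0, 0, 0.13], "twist": 0, "hand": 0.54},
  {"translation": [0, 0, 0], "twist": 0, "hand": 0.54},
  {"translation": [0, 0, 0], "twist": 0, "hand": 0},
  {"translation": [0, 0, 0], "twist": 0, "hand": 0},
  {"translation": [0, 0, 0], "twist": 0, "hand": 0},
  {"translation": [0, 0, 0], "twist": 0, "hand": 0},
])

```text
time: 23.75
tool_pos: [0.524, 0.0016, 0.0905]
tool_rot: [0.0, -0.041, 0.999, -0.0]
contact_force: [-0.3, 0.2, -1.1]
gripper_width: 0.353
grasp_force: 62.6
```

>>> apply_moves([
  {"translation": [0, 0, -0.1], "twist": 0, "hand": 0},
  {"translation": [0, 0, -0.2], "twist": 0, "hand": 0},
  {"translation": [0, 0, -0.3], "twist": 0, "hand": 0},
  {"translation": [0, 0, -0.3], "twist": 0, "hand": 0},
  {"translation": [0, 0, -0.2], "twist": 0, "hand": 0},
  {"translation": [0, 0, 0], "twist": 0, "hand": 0},
])

```text
time: 24.35
tool_pos: [0.5262, 0.0014, 0.2052]
tool_rot: [0.004, -0.041, 0.999, -0.001]
contact_force: [0.1, 0.8, 0.3]
gripper_width: 0.355
grasp_force: 62.7
```

```bash
python3 - <<'E'
from h import *
save('top','t2.png')
print([(round(r['score'],2),np.round(r['point'],3).tolist()) for r in recognise('top','tray')[:2]],[(round(r['score'],2),np.round(r['point'],3).tolist()) for r in recognise('top','bracket3')])
s=state();print(s['tool_pos'],s['gripper_width'],s['grasp_force'])
plan([(.46,-.30,.20,3.05,0,.035),(.46,-.345,.14,3.05,0,.03)])
E
```

```text
[(0.66, [0.494, -0.35, 0.002])] [(0.62, [0.502, -0.005, 0.173]), (0.48, [0.55, -0.352, 0.006])]
[0.5232445  0.00174402 0.19923945] 0.354610154517892 62.66855835914612
[{"translation":[0.1, -0.33, 0.0],"twist":0.19,"hand":0},
{"translation":[0.09, -0.33, 0.0],"twist":0.19,"hand":0},
{"translation":[0.08, -0.33, 0.0],"twist":0.2,"hand":0},
{"translation":[0.08, -0.33, 0.0],"twist":0.19,"hand":0},
{"translation":[0.07, -0.34, 0.0],"twist":0.19,"hand":0},
{"translation":[0.07, -0.34, -0.01],"twist":0.19,"hand":0},
{"translation":[0.06, -0.33, 0.0],"twist":0.19,"hand":0},
{"translation":[0.05, -0.34, 0.0],"twist":0.2,"hand":0}]

[{"translation":[0.05, -0.34, 0.0],"twist":0.19,"hand":0},
{"translation":[-0.02, -0.15, 0.2],"twist":0.0,"hand":0},
{"translation":[-0.01, -0.15, 0.2],"twist":0.0,"hand":0},
{"translation":[-0.02, -0.15, 0.2],"twist":0.0,"hand":0}]
```

>>> apply_moves([
  {"translation": [0.1, -0.33, 0], "twist": 0.19, "hand": 0},
  {"translation": [0.09, -0.33, 0], "twist": 0.19, "hand": 0},
  {"translation": [0.08, -0.33, 0], "twist": 0.2, "hand": 0},
  {"translation": [0.08, -0.33, 0], "twist": 0.19, "hand": 0},
  {"translation": [0.07, -0.34, 0], "twist": 0.19, "hand": 0},
  {"translation": [0.07, -0.34, 0], "twist": 0.19, "hand": 0},
  {"translation": [0.06, -0.33, 0], "twist": 0.19, "hand": 0},
  {"translation": [0.05, -0.34, 0], "twist": 0.2, "hand": 0},
])

```text
time: 25.3
tool_pos: [0.4662, -0.267, 0.1979]
tool_rot: [-0.002, 0.037, 0.999, 0.001]
contact_force: [1.4, 0.2, -0.9]
gripper_width: 0.355
grasp_force: 62.7
```

>>> apply_moves([
  {"translation": [0.05, -0.34, 0], "twist": 0.19, "hand": 0},
  {"translation": [-0.02, -0.15, 0.2], "twist": 0, "hand": 0},
  {"translation": [-0.01, -0.15, 0.2], "twist": 0, "hand": 0},
  {"translation": [-0.02, -0.15, 0.2], "twist": 0, "hand": 0},
  {"translation": [0, 0, 0], "twist": 0, "hand": 0},
])

```text
time: 25.8
tool_pos: [0.4582, -0.3442, 0.1346]
tool_rot: [-0.004, 0.047, 0.999, 0.003]
contact_force: [-1.1, 0.7, -1.4]
gripper_width: 0.359
grasp_force: 62.6
```

```bash
python3 - <<'E'
from h import *
grab_frame('side')
for r in regions_of('side','tray')[:1]:
    y,x=np.nonzero(r['pixels']);print('tray px',r['score'],x.min(),x.max(),y.min(),y.max())
f=cv2.imread('pics/t.png')
print([w2px('side',p).round() for p in((.388,-.244,.03),(.63,-.266,.03),(.616,-.451,.03),(.375,-.424,.03))])
s=state();print(s['tool_pos'],s['gripper_width'],s['grasp_force'])
E
```

```text
tray px 0.65 327 421 251 315
[array([325., 276.]), array([380., 246.]), array([424., 275.]), array([366., 309.])]
[ 0.46009484 -0.34429157  0.13839393] 0.3576448128371543 62.60902762413025
```

>>> apply_moves([
  {"translation": [0, 0, 0.3], "twist": 0, "hand": 0},
  {"translation": [0, 0, 0.3], "twist": 0, "hand": 0},
  {"translation": [0, 0, 0.2], "twist": 0, "hand": 0},
  {"translation": [0, 0, 0.1], "twist": 0, "hand": 0},
  {"translation": [0, 0, 0.05], "twist": 0, "hand": 0},
  {"translation": [0, 0, 0], "twist": 0, "hand": 0},
  {"translation": [0, 0, 0], "twist": 0, "hand": 0},
])

```text
time: 26.6
tool_pos: [0.4619, -0.3459, 0.0468]
tool_rot: [0.001, 0.046, 0.999, -0.001]
contact_force: [0.4, 0.6, -1.3]
gripper_width: 0.354
grasp_force: 62.7
```

>>> apply_moves([
  {"translation": [0, 0, 0.04], "twist": 0, "hand": 0},
  {"translation": [0, 0, 0.03], "twist": 0, "hand": 0},
  {"translation": [0, 0, 0], "twist": 0, "hand": 0},
])

```text
time: 26.9
tool_pos: [0.4613, -0.3455, 0.0386]
tool_rot: [0.0, 0.046, 0.999, -0.0]
contact_force: [0.4, 0.2, 0.5]
gripper_width: 0.353
grasp_force: 62.7
```

>>> apply_moves([
  {"translation": [0, 0, 0.01], "twist": 0, "hand": 0},
  {"translation": [0, 0, 0], "twist": 0, "hand": 0.56},
  {"translation": [0, 0, 0], "twist": 0, "hand": 0.56},
  {"translation": [0, 0, 0], "twist": 0, "hand": 0.56},
  {"translation": [0, 0, -0.1], "twist": 0, "hand": 0.56},
  {"translation": [0, 0, -0.3], "twist": 0, "hand": 0.56},
  {"translation": [0, 0, -0.4], "twist": 0, "hand": 0.56},
  {"translation": [0, 0, -0.4], "twist": 0, "hand": 0.65},
])

```text
time: 27.7
tool_pos: [0.4606, -0.3449, 0.1587]
tool_rot: [-0.0, 0.046, 0.999, 0.0]
contact_force: [0.2, -0.8, -0.1]
gripper_width: 0.646
grasp_force: 0.0
```

```bash
python3 - <<'E'
from h import *
s=state();print(s['tool_pos'],s['gripper_width'],s['grasp_force'])
plan([(.55,0,.26,2.99,.65,.045),(.485,.332,.26,np.pi-.217,.65,.045)])
E
```

```text
[ 0.46064746 -0.3449084   0.15872302] 0.6461880758598717 0.0
[{"translation":[-0.06, 0.39, -0.11],"twist":0.07,"hand":0.65},
{"translation":[-0.06, 0.39, -0.12],"twist":0.06,"hand":0.65},
{"translation":[-0.06, 0.39, -0.11],"twist":0.07,"hand":0.65},
{"translation":[-0.06, 0.4, -0.11],"twist":0.07,"hand":0.65},
{"translation":[-0.05, 0.39, -0.11],"twist":0.06,"hand":0.65},
{"translation":[-0.05, 0.39, -0.12],"twist":0.07,"hand":0.65},
{"translation":[-0.05, 0.39, -0.11],"twist":0.06,"hand":0.65},
{"translation":[-0.05, 0.4, -0.11],"twist":0.07,"hand":0.65}]

[{"translation":[-0.04, 0.39, -0.11],"twist":0.07,"hand":0.65},
{"translation":[0.14, 0.4, 0.0],"twist":0.08,"hand":0.65},
{"translation":[0.15, 0.39, 0.0],"twist":0.08,"hand":0.65},
{"translation":[0.15, 0.4, 0.0],"twist":0.08,"hand":0.65},
{"translation":[0.15, 0.39, 0.0],"twist":0.09,"hand":0.65},
{"translation":[0.16, 0.4, 0.0],"twist":0.08,"hand":0.65},
{"translation":[0.16, 0.39, 0.0],"twist":0.08,"hand":0.65},
{"translation":[0.16, 0.39, 0.0],"twist":0.08,"hand":0.65}]

[{"translation":[0.16, 0.39, 0.0],"twist":0.08,"hand":0.65}]
```

>>> apply_moves([
  {"translation": [-0.06, 0.39, -0.11], "twist": 0.07, "hand": 0.65},
  {"translation": [-0.06, 0.39, -0.12], "twist": 0.06, "hand": 0.65},
  {"translation": [-0.06, 0.39, -0.11], "twist": 0.07, "hand": 0.65},
  {"translation": [-0.06, 0.4, -0.11], "twist": 0.07, "hand": 0.65},
  {"translation": [-0.05, 0.39, -0.11], "twist": 0.06, "hand": 0.65},
  {"translation": [-0.05, 0.39, -0.12], "twist": 0.07, "hand": 0.65},
  {"translation": [-0.05, 0.39, -0.11], "twist": 0.06, "hand": 0.65},
  {"translation": [-0.05, 0.4, -0.11], "twist": 0.07, "hand": 0.65},
])

```text
time: 28.5
tool_pos: [0.5409, -0.0368, 0.2487]
tool_rot: [0.001, 0.073, 0.997, -0.0]
contact_force: [0.1, -0.2, -0.4]
gripper_width: 0.652
grasp_force: 0.0
```

>>> apply_moves([
  {"translation": [-0.04, 0.39, -0.11], "twist": 0.07, "hand": 0.65},
  {"translation": [0.14, 0.4, 0], "twist": 0.08, "hand": 0.65},
  {"translation": [0.15, 0.39, 0], "twist": 0.08, "hand": 0.65},
  {"translation": [0.15, 0.4, 0], "twist": 0.08, "hand": 0.65},
  {"translation": [0.15, 0.39, 0], "twist": 0.09, "hand": 0.65},
  {"translation": [0.16, 0.4, 0], "twist": 0.08, "hand": 0.65},
  {"translation": [0.16, 0.39, 0], "twist": 0.08, "hand": 0.65},
  {"translation": [0.16, 0.39, 0], "twist": 0.08, "hand": 0.65},
])

```text
time: 29.3
tool_pos: [0.4927, 0.2919, 0.2592]
tool_rot: [0.0, 0.104, 0.995, 0.0]
contact_force: [1.1, 0.5, 0.9]
gripper_width: 0.647
grasp_force: 0.0
```

>>> apply_moves([
  {"translation": [0.16, 0.39, 0], "twist": 0.08, "hand": 0.65},
  {"translation": [0, 0, 0], "twist": 0, "hand": 0.65},
  {"translation": [0, 0, 0], "twist": 0, "hand": 0.65},
])

```text
time: 29.6
tool_pos: [0.4854, 0.3323, 0.2587]
tool_rot: [0.0, 0.107, 0.994, -0.0]
contact_force: [-0.1, 0.2, -0.6]
gripper_width: 0.65
grasp_force: 0.0
```

```bash
python3 - <<'E'
from h import *
save('side','w.png');g=cv2.imread('pics/w.png');a=cv2.resize(g[120:330,170:470],None,fx=2.5,fy=2.5,interpolation=2)
cv2.imwrite('pics/wc.png',a)
s=state();print(s['tool_pos'],s['gripper_width'],theta(s['tool_rot']))
plan([(.485,.332,.154,np.pi-.217,.65,.03)])
E
```

```text
[0.48578484 0.33141705 0.25867422] 0.6497932279196679 2.925178593922264
[{"translation":[0.0, 0.0, 0.26],"twist":0.0,"hand":0.65},
{"translation":[0.0, 0.0, 0.26],"twist":0.0,"hand":0.65},
{"translation":[0.01, 0.0, 0.27],"twist":0.0,"hand":0.65},
{"translation":[0.0, 0.0, 0.26],"twist":0.01,"hand":0.65}]
```

View pics/wc.png

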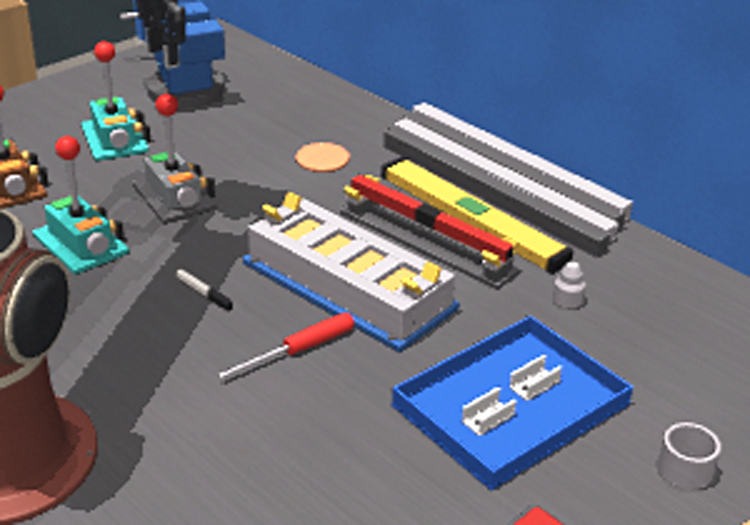

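Both brackets sit in the tray (crop (488,410), (535,377)), the cavities are empty, and the lever is upright at (167,105). Now the orange side.

>>> apply_moves([
  {"translation": [0, 0, 0.27], "twist": 0, "hand": 0.65},
  {"translation": [0, 0, 0.27], "twist": 0, "hand": 0.65},
  {"translation": [0, 0, 0.27], "twist": 0, "hand": 0.65},
  {"translation": [0, 0, 0.24], "twist": 0, "hand": 0.65},
  {"translation": [0, 0, 0], "twist": 0, "hand": 0.65},
])

```text
time: 30.15
tool_pos: [0.4839, 0.3289, 0.1491]
tool_rot: [-0.003, 0.109, 0.994, -0.002]
contact_force: [-0.2, -0.0, -1.0]
gripper_width: 0.647
grasp_force: 0.0
```

>>> apply_moves([
  {"translation": [0, -0.1, 0], "twist": 0, "hand": 0.65},
  {"translation": [0, -0.1, 0], "twist": 0, "hand": 0.65},
  {"translation": [0, -0.1, 0.02], "twist": 0, "hand": 0.65},
  {"translation": [0, -0.1, 0.02], "twist": 0, "hand": 0.65},
  {"translation": [0, -0.1, 0.04], "twist": 0, "hand": 0.65},
  {"translation": [0, -0.1, 0.04], "twist": 0, "hand": 0.65},
  {"translation": [0, 0, 0], "twist": 0, "hand": 0.65},
])

```text
time: 30.85
tool_pos: [0.4754, 0.2744, 0.1458]
tool_rot: [0.004, 0.109, 0.994, 0.004]
contact_force: [0.9, 6.9, 5.2]
gripper_width: 0.646
grasp_force: 3.9
```

>>> apply_moves([
  {"translation": [0, -0.04, 0.01], "twist": 0, "hand": 0.65},
  {"translation": [0, -0.03, 0.01], "twist": 0, "hand": 0.65},
  {"translation": [0, 0, 0], "twist": 0, "hand": 0.65},
])

```text
time: 31.15
tool_pos: [0.4742, 0.269, 0.1438]
tool_rot: [0.004, 0.109, 0.994, 0.006]
contact_force: [2.3, 10.4, 3.0]
gripper_width: 0.651
grasp_force: 5.6
```

>>> apply_moves([
  {"translation": [0, -0.04, 0.01], "twist": 0, "hand": 0.65},
  {"translation": [0, -0.04, 0], "twist": 0, "hand": 0.65},
  {"translation": [0, 0, 0], "twist": 0, "hand": 0.65},
  {"translation": [0, 0, 0], "twist": 0, "hand": 0.65},
])

```text
time: 31.55
tool_pos: [0.4726, 0.2629, 0.1435]
tool_rot: [0.004, 0.109, 0.994, 0.008]
contact_force: [0.6, 15.7, 4.4]
gripper_width: 0.653
grasp_force: 7.9
```

>>> apply_moves([
  {"translation": [0, -0.03, 0], "twist": 0, "hand": 0.65},
  {"translation": [0, 0, 0], "twist": 0, "hand": 0.65},
  {"translation": [0, 0, 0], "twist": 0, "hand": 0.65},
])

```text
time: 31.85
tool_pos: [0.4722, 0.2616, 0.1433]
tool_rot: [0.005, 0.109, 0.994, 0.01]
contact_force: [4.1, 23.6, 0.2]
gripper_width: 0.654
grasp_force: 9.8
```

```bash
python3 - <<'E'
from h import *
save('side','o.png');g=cv2.imread('pics/o.png')
cv2.imwrite('pics/oc.png',cv2.resize(g[110:270,170:370],None,fx=3.7,fy=3.7,interpolation=2))
E
```

```text
(no output)
```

View pics/oc.png

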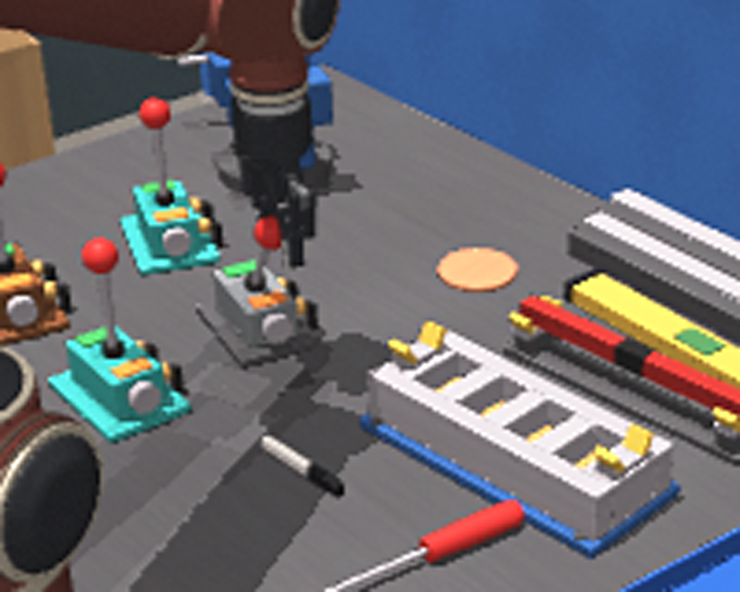

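The lever leans to orange against its stop, and the cavities look deep with the pads down. Holding, then recentring.

>>> apply_moves([
  {"translation": [0, 0, 0], "twist": 0, "hand": 0.65},
  {"translation": [0, 0, 0], "twist": 0, "hand": 0.65},
  {"translation": [0, 0, 0], "twist": 0, "hand": 0.65},
  {"translation": [0, 0, 0], "twist": 0, "hand": 0.65},
  {"translation": [0, 0, 0], "twist": 0, "hand": 0.65},
  {"translation": [0, 0, 0], "twist": 0, "hand": 0.65},
  {"translation": [0, 0, 0], "twist": 0, "hand": 0.65},
  {"translation": [0, 0, 0], "twist": 0, "hand": 0.65},
])

```text
time: 32.7
tool_pos: [0.4722, 0.2616, 0.1433]
tool_rot: [0.005, 0.109, 0.994, 0.01]
contact_force: [4.3, 22.7, 0.4]
gripper_width: 0.652
grasp_force: 9.8
```

>>> apply_moves([
  {"translation": [0, 0, 0], "twist": 0, "hand": 0.65},
  {"translation": [0, 0, 0], "twist": 0, "hand": 0.65},
  {"translation": [0, 0, 0], "twist": 0, "hand": 0.65},
  {"translation": [0, 0, 0], "twist": 0, "hand": 0.65},
  {"translation": [0, 0, 0], "twist": 0, "hand": 0.65},
  {"translation": [0, 0, 0], "twist": 0, "hand": 0.65},
  {"translation": [0, 0, 0], "twist": 0, "hand": 0.65},
  {"translation": [0, 0, 0], "twist": 0, "hand": 0.65},
])

```text
time: 33.5
tool_pos: [0.4722, 0.2616, 0.1432]
tool_rot: [0.005, 0.109, 0.994, 0.01]
contact_force: [3.5, 22.7, 0.4]
gripper_width: 0.652
grasp_force: 9.8
```

>>> apply_moves([
  {"translation": [0, 0, 0], "twist": 0, "hand": 0.65},
  {"translation": [0, 0, 0], "twist": 0, "hand": 0.65},
  {"translation": [0, 0, 0], "twist": 0, "hand": 0.65},
  {"translation": [0, 0, 0], "twist": 0, "hand": 0.65},
  {"translation": [0, 0, 0], "twist": 0, "hand": 0.65},
  {"translation": [0, 0, 0], "twist": 0, "hand": 0.65},
])

```text
time: 34.1
tool_pos: [0.4722, 0.2616, 0.1432]
tool_rot: [0.005, 0.109, 0.994, 0.01]
contact_force: [4.1, 23.8, 0.1]
gripper_width: 0.652
grasp_force: 9.8
```

>>> apply_moves([
  {"translation": [0, 0.15, -0.03], "twist": 0, "hand": 0.65},
  {"translation": [0, 0.15, -0.03], "twist": 0, "hand": 0.65},
  {"translation": [0, 0.15, -0.03], "twist": 0, "hand": 0.65},
  {"translation": [0, 0.15, -0.03], "twist": 0, "hand": 0.65},
  {"translation": [0, 0.13, 0], "twist": 0, "hand": 0.65},
  {"translation": [0, 0, 0], "twist": 0, "hand": 0.65},
  {"translation": [0, 0, 0], "twist": 0, "hand": 0.65},
])

```text
time: 34.8
tool_pos: [0.4842, 0.3265, 0.1493]
tool_rot: [-0.001, 0.108, 0.994, -0.001]
contact_force: [-0.1, -0.4, -0.5]
gripper_width: 0.655
grasp_force: 0.0
```

```bash
python3 - <<'E'
from h import *
save('top','e.png');f=cv2.imread('pics/e.png')
h=cv2.cvtColor(f,cv2.COLOR_BGR2HSV);H,S,V=[h[...,i].astype(int) for i in range(3)]
red=((H<6)|(H>174))&(S>170)&(V>90);m=np.zeros(red.shape,np.uint8);m[158:192,262:352]=red[158:192,262:352]
yy,xx=np.nonzero(m);p=np.polyfit(xx,yy,1);a=px2w('top',(275,np.polyval(p,275)),.056);b=px2w('top',(342,np.polyval(p,342)),.056);d=a-b
print('bar',px2w('top',((xx.min()+xx.max())/2,np.polyval(p,(xx.min()+xx.max())/2)),.054),np.arctan2(-d[0],d[1]),xx.min(),xx.max())
s=state();print(s['tool_pos'],theta(s['tool_rot']),s['contact_force'])
plan([(.485,.333,.26,2.9,.6),(.60,.17,.24,2.3,.6),(.689,-.027,.22,1.667,.6),(.689,-.027,.12,1.667,.6)])
E
```

```text
bar [ 0.69055524 -0.02605521  0.054     ] 0.0981667977177917 271 344
[0.48422339 0.32627746 0.14937404] 2.924931504384544 [-0.51323258  0.1574756  -0.24845944]
[{"translation":[0.0, 0.02, -0.37],"twist":0.08,"hand":0.6},
{"translation":[0.0, 0.02, -0.37],"twist":0.09,"hand":0.6},
{"translation":[0.01, 0.03, -0.37],"twist":0.08,"hand":0.6},
{"translation":[-0.25, -0.22, 0.03],"twist":1.0,"hand":0.6},
{"translation":[-0.27, -0.19, 0.04],"twist":1.0,"hand":0.6},
{"translation":[-0.29, -0.16, 0.03],"twist":1.0,"hand":0.6},
{"translation":[-0.31, -0.14, 0.04],"twist":1.0,"hand":0.6},
{"translation":[-0.32, -0.1, 0.03],"twist":1.0,"hand":0.6}]

[{"translation":[-0.32, -0.07, 0.03],"twist":1.0,"hand":0.6},
{"translation":[-0.29, -0.09, 0.03],"twist":0.9,"hand":0.6},
{"translation":[-0.31, -0.07, 0.03],"twist":0.91,"hand":0.6},
{"translation":[-0.3, -0.04, 0.03],"twist":0.9,"hand":0.6},
{"translation":[-0.31, -0.01, 0.03],"twist":0.91,"hand":0.6},
{"translation":[-0.31, 0.02, 0.03],"twist":0.9,"hand":0.6},
{"translation":[-0.31, 0.04, 0.02],"twist":0.91,"hand":0.6},
{"translation":[-0.3, 0.08, 0.03],"twist":0.9,"hand":0.6}]

[{"translation":[0.0, 0.0, 0.33],"twist":0.0,"hand":0.6},
{"translation":[0.0, 0.0, 0.34],"twist":0.0,"hand":0.6},
{"translation":[0.0, 0.0, 0.33],"twist":0.0,"hand":0.6}]
```

>>> apply_moves([
  {"translation": [0, 0.02, -0.37], "twist": 0.08, "hand": 0.65},
  {"translation": [0, 0.02, -0.37], "twist": 0.09, "hand": 0.65},
  {"translation": [0.01, 0.03, -0.37], "twist": 0.08, "hand": 0.6},
  {"translation": [-0.25, -0.22, 0.03], "twist": 1.0, "hand": 0.6},
  {"translation": [-0.27, -0.19, 0.04], "twist": 1.0, "hand": 0.6},
  {"translation": [-0.29, -0.16, 0.03], "twist": 1.0, "hand": 0.6},
  {"translation": [-0.31, -0.14, 0.04], "twist": 1.0, "hand": 0.6},
  {"translation": [-0.32, -0.1, 0.03], "twist": 1.0, "hand": 0.6},
])

```text
time: 35.65
tool_pos: [0.5819, 0.1956, 0.2436]
tool_rot: [-0.0, 0.365, 0.931, -0.0]
contact_force: [-0.8, 0.6, 0.5]
gripper_width: 0.603
grasp_force: 0.0
```

>>> apply_moves([
  {"translation": [-0.32, -0.07, 0.03], "twist": 1.0, "hand": 0.6},
  {"translation": [-0.29, -0.09, 0.03], "twist": 0.9, "hand": 0.6},
  {"translation": [-0.31, -0.07, 0.03], "twist": 0.91, "hand": 0.6},
  {"translation": [-0.3, -0.04, 0.03], "twist": 0.9, "hand": 0.6},
  {"translation": [-0.31, -0.01, 0.03], "twist": 0.91, "hand": 0.6},
  {"translation": [-0.31, 0.02, 0.03], "twist": 0.9, "hand": 0.6},
  {"translation": [-0.31, 0.04, 0.02], "twist": 0.91, "hand": 0.6},
  {"translation": [-0.3, 0.08, 0.03], "twist": 0.9, "hand": 0.6},
])

```text
time: 36.45
tool_pos: [0.6896, -0.0287, 0.2208]
tool_rot: [-0.0, 0.674, 0.739, -0.0]
contact_force: [0.6, 0.2, 0.1]
gripper_width: 0.601
grasp_force: 0.0
```

>>> apply_moves([
  {"translation": [0, 0, 0.33], "twist": 0, "hand": 0.6},
  {"translation": [0, 0, 0.34], "twist": 0, "hand": 0.6},
  {"translation": [0, 0, 0.3], "twist": 0, "hand": 0.6},
  {"translation": [0, 0, 0], "twist": 0, "hand": 0.6},
  {"translation": [0, 0, 0], "twist": 0, "hand": 0.6},
])

```text
time: 36.95
tool_pos: [0.6892, -0.0272, 0.1239]
tool_rot: [-0.001, 0.673, 0.74, -0.001]
contact_force: [0.7, 0.4, 0.4]
gripper_width: 0.596
grasp_force: 0.0
```

```bash
python3 - <<'E'
from h import *
s=state();print(s['tool_pos'],theta(s['tool_rot']),s['contact_force'])
plan([(.690,-.0275,.055,1.668,.6,.025)])
E
```

```text
[ 0.68921988 -0.02717824  0.12385082] 1.6663003164622336 [0.74696568 0.39868907 0.39909533]
[{"translation":[0.0, 0.0, 0.23],"twist":-0.01,"hand":0.6},
{"translation":[0.0, 0.0, 0.23],"twist":0.0,"hand":0.6},
{"translation":[0.0, 0.01, 0.23],"twist":-0.01,"hand":0.6}]
```

>>> apply_moves([
  {"translation": [0, 0, 0.23], "twist": 0, "hand": 0.6},
  {"translation": [0, 0, 0.23], "twist": -0.01, "hand": 0.6},
  {"translation": [0, 0.01, 0.2], "twist": 0, "hand": 0.6},
  {"translation": [0, 0, 0], "twist": 0, "hand": 0.6},
  {"translation": [0, 0, 0], "twist": 0, "hand": 0},
  {"translation": [0, 0, 0], "twist": 0, "hand": 0},
  {"translation": [0, 0, 0], "twist": 0, "hand": 0},
  {"translation": [0, 0, 0], "twist": 0, "hand": 0},
])

```text
time: 37.75
tool_pos: [0.691, -0.0272, 0.0619]
tool_rot: [0.0, 0.672, 0.741, -0.001]
contact_force: [-8.1, 0.5, 8.1]
gripper_width: 0.216
grasp_force: 62.4
```

>>> apply_moves([
  {"translation": [0, 0, 0], "twist": 0, "hand": 0},
  {"translation": [0, 0, -0.1], "twist": 0, "hand": 0},
  {"translation": [0, 0, -0.25], "twist": 0, "hand": 0},
  {"translation": [0, 0, -0.3], "twist": 0, "hand": 0},
  {"translation": [0, 0, -0.25], "twist": 0, "hand": 0},
  {"translation": [0, 0, -0.1], "twist": 0, "hand": 0},
  {"translation": [0, 0, 0], "twist": 0, "hand": 0},
])

```text
time: 38.45
tool_pos: [0.6923, -0.0269, 0.1613]
tool_rot: [0.002, 0.672, 0.741, 0.001]
contact_force: [0.1, -0.6, -3.8]
gripper_width: 0.214
grasp_force: 60.9
```

```bash
python3 - <<'E'
from h import *
s=state();print(s['tool_pos'],theta(s['tool_rot']),s['contact_force'],s['gripper_width'],s['grasp_force'])
plan([(.5265,-.030,.157,1.652,0,.03),(.5265,-.030,.130,1.652,0,.02)])
E
```

```text
[ 0.69225903 -0.02687129  0.16125273] 1.6678505949049112 [ 0.10912923 -0.64775977 -3.77485028] 0.2143299445497858 60.89927315711975
[{"translation":[0.02, -0.28, 0.01],"twist":0.03,"hand":0},
{"translation":[0.02, -0.27, 0.0],"twist":0.02,"hand":0},
{"translation":[0.02, -0.28, 0.01],"twist":0.03,"hand":0},
{"translation":[0.02, -0.27, 0.01],"twist":0.03,"hand":0},
{"translation":[0.02, -0.28, 0.01],"twist":0.02,"hand":0},
{"translation":[0.02, -0.27, 0.0],"twist":0.03,"hand":0},
{"translation":[0.0, 0.0, 0.14],"twist":0.0,"hand":0},
{"translation":[0.0, 0.0, 0.13],"twist":0.0,"hand":0}]
```

>>> apply_moves([
  {"translation": [0.02, -0.28, 0], "twist": 0.03, "hand": 0},
  {"translation": [0.02, -0.27, 0], "twist": 0.02, "hand": 0},
  {"translation": [0.02, -0.28, 0], "twist": 0.03, "hand": 0},
  {"translation": [0.02, -0.27, 0], "twist": 0.03, "hand": 0},
  {"translation": [0.02, -0.28, 0], "twist": 0.02, "hand": 0},
  {"translation": [0.02, -0.27, 0], "twist": 0.03, "hand": 0},
  {"translation": [0, 0, 0.14], "twist": 0, "hand": 0},
  {"translation": [0, 0, 0.13], "twist": 0, "hand": 0},
])

```text
time: 39.25
tool_pos: [0.5246, -0.0295, 0.1294]
tool_rot: [-0.0, 0.678, 0.735, -0.0]
contact_force: [0.2, -0.6, -3.2]
gripper_width: 0.217
grasp_force: 61.1
```

>>> apply_moves([
  {"translation": [0, 0, 0], "twist": 0, "hand": 0},
  {"translation": [0, 0, 0], "twist": 0, "hand": 0},
])

```text
time: 39.45
tool_pos: [0.5254, -0.0296, 0.13]
tool_rot: [-0.001, 0.678, 0.735, -0.001]
contact_force: [0.3, -0.1, -3.8]
gripper_width: 0.219
grasp_force: 60.9
```

```bash
python3 - <<'E'
from h import *
save('top','f.png');f=cv2.imread('pics/f.png')
s=state();t=theta(s['tool_rot']);print(s['tool_pos'],t,s['grasp_force'],s['gripper_width'])
h=cv2.cvtColor(f,cv2.COLOR_BGR2HSV);H,S,V=[h[...,i].astype(int) for i in range(3)]
red=((H<6)|(H>174))&(S>190)&(V>120);m=np.zeros(red.shape,np.uint8);m[198:226,262:356]=red[198:226,262:356]
n,l,st,cc=cv2.connectedComponentsWithStats(m);zt=s['tool_pos'][2]-.006
for i in range(1,n):
  if st[i,4]>20: print(st[i].tolist(),px2w('top',cc[i],zt).round(4), [px2w('top',(u,cc[i][1]),zt)[1].round(3) for u in(st[i,0],st[i,0]+st[i,2])])
E
```

```text
[ 0.52593975 -0.02970048  0.13089756] 1.6518850689200082 60.946229696273804 0.21164062760393765
[328, 206, 20, 7, 75] [ 0.5339 -0.1444  0.1249] [np.float64(-0.102), np.float64(-0.176)]
[291, 211, 10, 6, 40] [0.5197 0.0212 0.1249] [np.float64(0.036), np.float64(-0.001)]
[270, 213, 14, 6, 67] [0.5149 0.0906 0.1249] [np.float64(0.114), np.float64(0.062)]
```

Bar is aligned with the die within about 2 mm. Lowering.

>>> apply_moves([
  {"translation": [0.02, 0.01, 0.1], "twist": 0, "hand": 0},
  {"translation": [0, 0, 0.1], "twist": 0, "hand": 0},
  {"translation": [0, 0, 0.06], "twist": 0, "hand": 0},
  {"translation": [0, 0, 0.03], "twist": 0, "hand": 0},
  {"translation": [0, 0, 0], "twist": 0, "hand": 0},
  {"translation": [0, 0, 0], "twist": 0, "hand": 0},
])

```text
time: 40.1
tool_pos: [0.5265, -0.0276, 0.1025]
tool_rot: [0.0, 0.678, 0.735, 0.0]
contact_force: [0.2, -0.6, -3.5]
gripper_width: 0.218
grasp_force: 61.1
```

>>> apply_moves([
  {"translation": [0, 0, 0.02], "twist": 0, "hand": 0},
  {"translation": [0, 0, 0], "twist": 0, "hand": 0},
])

```text
time: 40.3
tool_pos: [0.5264, -0.0276, 0.1005]
tool_rot: [0.0, 0.678, 0.735, 0.0]
contact_force: [-0.6, 0.1, -3.6]
gripper_width: 0.215
grasp_force: 61.1
```

>>> apply_moves([
  {"translation": [0, 0, 0.02], "twist": 0, "hand": 0},
  {"translation": [0, 0, 0.01], "twist": 0, "hand": 0},
  {"translation": [0, 0, 0], "twist": 0, "hand": 0},
])

```text
time: 40.6
tool_pos: [0.5264, -0.0277, 0.0978]
tool_rot: [0.0, 0.678, 0.735, -0.0]
contact_force: [-1.6, 1.6, -0.1]
gripper_width: 0.215
grasp_force: 61.5
```

Contact is starting at the expected height. Settling 1 mm more, then releasing and retreating.

>>> apply_moves([
  {"translation": [0, 0, 0.01], "twist": 0, "hand": 0},
  {"translation": [0, 0, 0], "twist": 0, "hand": 0},
  {"translation": [0, 0, 0], "twist": 0, "hand": 0.6},
  {"translation": [0, 0, 0], "twist": 0, "hand": 0.6},
  {"translation": [0, 0, 0], "twist": 0, "hand": 0.6},
  {"translation": [0, 0, -0.15], "twist": 0, "hand": 0.6},
  {"translation": [0, 0, -0.4], "twist": 0, "hand": 0.6},
  {"translation": [0, 0, -0.45], "twist": 0, "hand": 0.6},
])

```text
time: 41.4
tool_pos: [0.5252, -0.0274, 0.1967]
tool_rot: [-0.001, 0.678, 0.735, -0.001]
contact_force: [1.1, 0.4, 0.3]
gripper_width: 0.596
grasp_force: 0.0
```

>>> apply_moves([
  {"translation": [0.35, 0.1, -0.3], "twist": 0, "hand": 0.6},
  {"translation": [0.4, 0, 0], "twist": 0, "hand": 0.6},
  {"translation": [0.4, 0, 0], "twist": 0, "hand": 0.6},
  {"translation": [0.4, 0, 0], "twist": 0, "hand": 0.6},
  {"translation": [0.4, 0, 0], "twist": 0, "hand": 0.6},
  {"translation": [0.4, 0, 0], "twist": 0, "hand": 0.6},
  {"translation": [0, 0, 0], "twist": 0, "hand": 0.6},
])

```text
time: 42.1
tool_pos: [0.5167, 0.2112, 0.2277]
tool_rot: [-0.0, 0.676, 0.737, 0.001]
contact_force: [-0.9, -0.5, -0.3]
gripper_width: 0.603
grasp_force: 0.0
```

```bash
python3 - <<'E'
from h import *
save('side','z.png');save('top','zt.png')
a=cv2.resize(cv2.imread('pics/z.png')[130:310,200:460],None,fx=2.3,fy=2.3,interpolation=2);b=cv2.imread('pics/zt.png')[150:262,190:425]
b=cv2.resize(b,None,fx=a.shape[1]/b.shape[1],fy=185/112,interpolation=2)
v=np.vstack([a,b]);print(v.shape);cv2.imwrite('pics/zz.png',v)
print([(round(r['score'],2),np.round(r['point'],3).tolist()) for r in recognise('top','bar')+recognise('side','bar')])
s=state();print(s['time'],s['tool_pos'],s['contact_force'])
E
```

```text
(599, 598, 3)
[(0.91, [0.526, -0.026, 0.089]), (0.59, [0.521, -0.041, 0.086]), (0.58, [0.481, 0.322, 0.147])]
42.3 [0.51748059 0.20672651 0.22687716] [ 0.91725416 -0.57274652 -0.14499071]
```

View pics/zz.png

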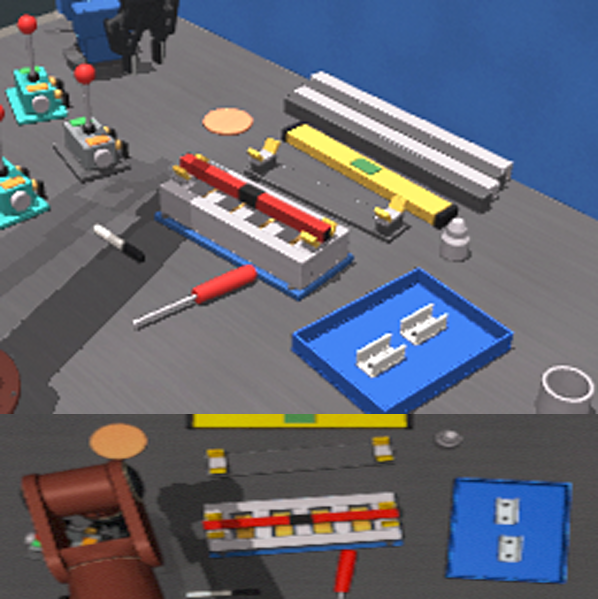

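The bar lies in the die saddles (side crop (180,165)–(330,230)), both brackets are in the tray, the lever is upright and the bystanders are untouched. Handing in.

```bash
python3 -c "
from plant import *
print(job_done())"
```

```text
the job is handed in; nothing more can be done
None
```

The job is done and handed in at about 42 s of the 210 s allowed: both brackets present (3 and 4) are in the tray, pads are down, the lever is centred, the keeper bar is back in the die's saddles, and the final pictures show the bystanders in view untouched; no verdict came back.

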